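Find the dragging roller in the tray track and change it

TASK

One of the three rollers in the breakfast counter's tray-return track has a worn bearing. Spin each of the three by hand with a steady fingertip, about an eighth of a turn or more and not back again, and feel which one drags; then lift that one out, lay it down gently in the grey service tray, and seat the new roller from the plywood carrier fully home in the empty slots. Never lean on the track or ram a roller into it, leave the two good rollers in place, and do not disturb the other things on the counter.

Things in the scene. Friction and masses are not known exactly. Their poses are not given: they have to be found in the camera images.
- track: tray-return roller track, fixed: two steel rails 310 mm long (its y), inner faces 210 mm apart, tops at 78 mm, slot pairs at y = -100, 0, 100 mm: 11 mm wide from 53 mm (bottom) to 66 mm, flaring to 24 mm at the top. A seated roller's centre is at 60 mm, its top at 85 mm; free between rollers down to 34 mm. Press no roller into it with over 60 N. Origin 0 to 12 mm above the counter (levelling feet)
- slot_0 (a point): where the centre of a roller seated in the slot pair at y = -100 mm of the track lies; axes as the track's
- slot_1 (a point): where the centre of a roller seated in the slot pair at y = 0 mm of the track lies; axes as the track's
- slot_2 (a point): where the centre of a roller seated in the slot pair at y = 100 mm of the track lies; axes as the track's
- roller_a: one of the three track rollers, all alike to the eye: metal tube 50 mm in diameter, 200 mm long, 0.5 kg, on an axle 242 mm long whose ends stick out 21 mm, 10 mm wide with flat flanks (y), 12 mm high, rounded below, 7 mm below the centre. Origin at the roller's centre; x along the axle, z up. It starts in any one of the slot pairs, where the axle cannot turn but the tube can
- roller_b: one of the three track rollers, all alike to the eye: metal tube 50 mm in diameter, 200 mm long, 0.5 kg, on an axle 242 mm long whose ends stick out 21 mm, 10 mm wide with flat flanks (y), 12 mm high, rounded below, 7 mm below the centre. Origin at the roller's centre; x along the axle, z up. It starts in any one of the slot pairs, where the axle cannot turn but the tube can
- roller_c: one of the three track rollers, all alike to the eye: metal tube 50 mm in diameter, 200 mm long, 0.5 kg, on an axle 242 mm long whose ends stick out 21 mm, 10 mm wide with flat flanks (y), 12 mm high, rounded below, 7 mm below the centre. Origin at the roller's centre; x along the axle, z up. It starts in any one of the slot pairs, where the axle cannot turn but the tube can
- roller_a_tube (a joint): turn of roller_a's tube on its axle, rad: 0 at the start, no end stops, 25 mm at the rim per rad, positive moves the tube's top to the roller's -y. A sound roller turns with under 0.5 N at the rim; the worn one needs about 4 N and stops dead. A fingertip pressed on top with about 10 N (friction about 1) and stroked across turns it; pressed under 6 N it may slip on the worn one
- roller_b_tube (a joint): turn of roller_b's tube on its axle, rad: 0 at the start, no end stops, 25 mm at the rim per rad, positive moves the tube's top to the roller's -y. A sound roller turns with under 0.5 N at the rim; the worn one needs about 4 N and stops dead. A fingertip pressed on top with about 10 N (friction about 1) and stroked across turns it; pressed under 6 N it may slip on the worn one
- roller_c_tube (a joint): turn of roller_c's tube on its axle, rad: 0 at the start, no end stops, 25 mm at the rim per rad, positive moves the tube's top to the roller's -y. A sound roller turns with under 0.5 N at the rim; the worn one needs about 4 N and stops dead. A fingertip pressed on top with about 10 N (friction about 1) and stroked across turns it; pressed under 6 N it may slip on the worn one
- new_roller: the new roller, same make and sizes as the others (tube 50 mm by 200 mm, axle 242 mm, origin at its centre, x along the axle, z up), lying in the carrier's notches with its centre 60 mm above the counter; sound, its axle's flats upright, as the slots need them; if it catches on the way in, rock it a little sideways
- carrier: plywood carrier, fixed: base 250 mm (x) by 90 mm, 12 mm thick, with two notched end boards at x = +-109 mm (10 mm thick, 78 mm high, notches 20 mm wide and 25 mm deep) in which the new roller's axle lies. Origin on the counter under its middle
- tray: shallow grey plastic service tray, fixed: 300 mm (x) by 160 mm (y) outside, walls 4 mm thick and 45 mm high, floor with ribs along x whose tops are 8.5 mm above the counter; a roller lying in it along x has its centre about 33 mm above the counter. Origin on the counter under its middle
Things that resemble listed ones, but are neither listed nor needed, are in the scene too. Leave any purple look-alike of the new_roller alone. What is shaped like the roller_a but blue is not meant.

How it is judged:
By the outcome, as a careful person would: the job done as asked, in the order asked, and still so for the second after the job is handed in, with the robot touching nothing.
It also fails if it takes over 72 s, if anything falls off the work surface, if the arm or the gripper's body presses on something with over 40 N, if the wrist force passes 120 N, or if a joint passes its speed limit or range.

ROBOT

A 7-joint arm with a two-finger parallel gripper is mounted at the origin on the work surface. World frame = base frame: x ahead of the robot, y to its left, z up, the work surface at z = 0. Lengths are in m, angles in degrees, forces in N, time in s.
With the tool pointing down it reaches from about 0.425 to 0.925 m from the base axis. Payload 6.8 kg.
Tool frame: the origin (TCP) lies at the very end of the fingers, on their centre line; the grasp point (between the pads) lies 19 mm behind it; z points along the fingers, y is the direction in which the jaws open and shut (so a half turn about z gives the same grasp; the last joint's range is limited). The gripper opens to 85 mm and grips with 20 to 120 N. Pads are 22 mm wide; open, the fingers measure 114 mm over their backs; the gripper's body (76 mm by 85 mm) begins 54 mm behind the grasp point. The pads swing forward as they close: fully open they stand 13 mm farther back than shut.
Start: joints at [-69.276, 27.33, 1.283, 89.118, -0.659, 63.558, -4.761], TCP at [0.306, 0.602, 0.193] pointing down, gripper open.
Joint ranges: [-169.35, 169.35], [-19.33, 120.38], [-80.79, 83.38], [13.8, 139.57], [-78.32, 258.32], [9.67, 109.79], [-169.56, 169.56]. Speed limits (degrees/s): [136.94, 136.94, 180, 180, 180, 180, 180].

INTERFACE

Orientations are given as a 3x3 rotation matrix whose columns are the frame's x, y, z axes.
In Python, from plant import state, grab_frame, camera_model, finish_job gives the robot as it stands.
- The arm moves only by the tool play_rows, never from a script. Its argument "targets" is a list of rows, each a list of 6 numbers: the shift along the tool's x, y, z in cm, then the turn, a rotation vector about the tool's x, y, z in rad. In form: [[dx, dy, dz, ax, ay, az], ...]. A call has 1 to 10 rows; each row is the pose to reach, as a shift and turn from the pose measured when the call began, along the tool's axes at that moment; what a row does not reach only later rows make up. A row lasts 1/10 s, in which the tool goes at most 50 mm and 8.59 degrees, less where a joint would pass 70% of its speed; a pose out of reach is approached as far as the arm can. A call with a gripper value outside its range is refused whole. "fingers" is the opening, from 0 (shut) to 1 (fully open), set as the call begins (left out, the last holds). The fingers move at their own pace and stop on an object; "force" is the grip in N (left out, the last holds). Time passes only in rows, so rows that repeat a pose let the fingers close. It gives the time, the measured TCP pose, the force and the opening at its end, in the units of the state.
- state(): the state, without advancing time (a new reading comes with each control period).
- grab_frame(name): name is "scene" or "side" or "wrist"; returns the picture (384x512x3 uint8, red, green, blue); there is no depth.
- camera_model(name): a dict with "fovy" (degrees; the focal length in pixels is half the picture's height over the tangent of half this angle, whatever the lens; pixels are square), "cx", "cy" (the principal point, pixels), "rvec" (rotation vector, rad) and "tvec" (3), from world to camera coordinates, as OpenCV has them. Camera axes: x right, y down, z forward; pixel columns grow to the right and rows downward; lengths in m; the calibration is good to about 2 mm. A picture is of the moment at which its call begins: read the wrist's pose just before it. camera_model takes no time and is no camera call; for the wrist camera it gives the pose at the moment of the call.
- finish_job(): hands the job in, once; it reports no verdict.
The state is a dict: "time": time; "q": joint angles; "qvel": joint speeds; "joint_efforts": joint torques, N m; "eef_pos": TCP position; "eef_rot": TCP orientation; "ft_force": force on the tool from outside, world axes, zero at the start; "wrist_torque": the same for the moment, N m; "width": opening from 0.0 (shut) to 1.0 (fully open).
Only numpy, scipy, OpenCV 4.12 (cv2) and the standard library are available. Lean on these libraries where they do the work, as an engineer would, in place of code of your own. Each camera call takes 0.05 s, during which the arm holds its last target.

## Working session

There is one attempt and no reset: what is moved stays moved. The work goes in short steps, Python scripts to look and compute and a tool call to move; the robot and the scene stay as the last step left them, time stands still between calls to the robot, and variables do not carry over. Pictures are saved under pics/ and viewed, and the job is handed in when it is done.

Besides the shell and the picture viewer there is one more tool, called as name(argument=value, ...) on one line, values as JSON. play_rows: Moves the arm, as the interface text tells. Its arguments: {"type":"object","properties":{"targets":{"type":"array"},"fingers":{"type":"number"},"force":{"type":"number"}},"required":["targets"]}

```bash
ls; mkdir -p pics; python3 - <<'E'
from plant import *
import cv2,numpy as np
s=state();print(s)
for n in ["scene","side","wrist"]:
    m=camera_model(n);print(n,m)
    f=grab_frame(n);cv2.imwrite(f"pics/{n}0.png",cv2.cvtColor(f,cv2.COLOR_RGB2BGR))
E
```

```text
pics
{'time': 0.0, 'q': array([-69.27544445,  27.3786168 ,   1.27849906,  89.17789872,
        -0.65980278,  63.55678245,  -4.76164617]), 'qvel': array([-0.07371578,  0.0218548 , -0.07485637, -0.03396489,  0.0150332 ,
        0.08672364, -0.1019811 ]), 'joint_efforts': array([ 1.11934041e-04, -5.96461165e+01,  1.60801973e+00, -2.81199038e+01,
        1.24711587e-02,  9.51997878e-03, -9.81219159e-06]), 'eef_pos': array([0.30528553, 0.60128037, 0.19179529]), 'eef_rot': array([[-8.91667640e-01,  4.52690048e-01, -7.34979102e-04],
       [ 4.52690631e-01,  8.91666031e-01, -1.69762310e-03],
       [-1.13141182e-04, -1.84643373e-03, -9.99998289e-01]]), 'ft_force': array([-0.59979155, -0.83525574, -0.35575659]), 'wrist_torque': array([ 0.0041209 , -0.02922021, -0.01362639]), 'width': 1.0004271380267595}
scene {'fovy': 43.146825736054, 'cx': 258.42299140631206, 'cy': 194.9945549861591, 'rvec': array([ 2.23696815,  1.40067392, -0.42403365]), 'tvec': array([-0.24609168, -0.21741863,  1.58693471])}
side {'fovy': 43.330201213270854, 'cx': 255.48311455962713, 'cy': 191.95319896019984, 'rvec': array([ 2.31495792, -0.55079724,  0.23377261]), 'tvec': array([-0.30302726,  0.23106053,  1.23626525])}
wrist {'fovy': 61.32760853792416, 'cx': 255.95017904888508, 'cy': 193.85538031242274, 'rvec': array([-2.45203105, -1.50713214, -0.22358201]), 'tvec': array([-0.67436725, -0.03896927,  0.37984399])}
```

View pics/scene0.png

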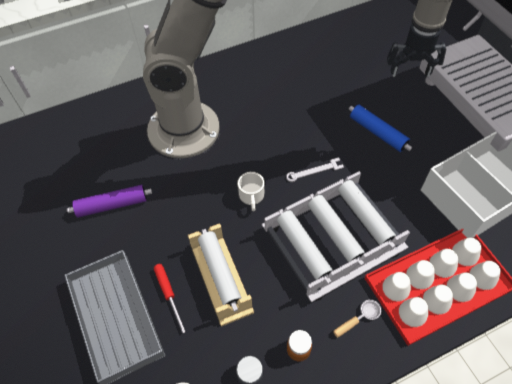

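View pics/side0.png

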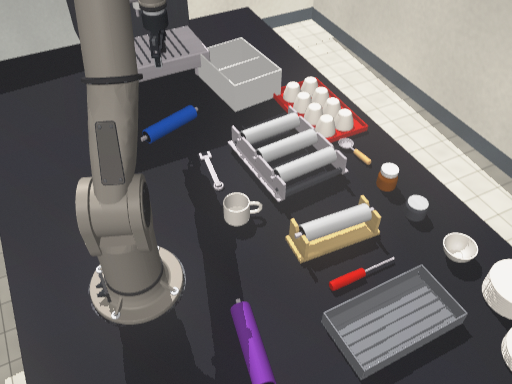

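View pics/wrist0.png

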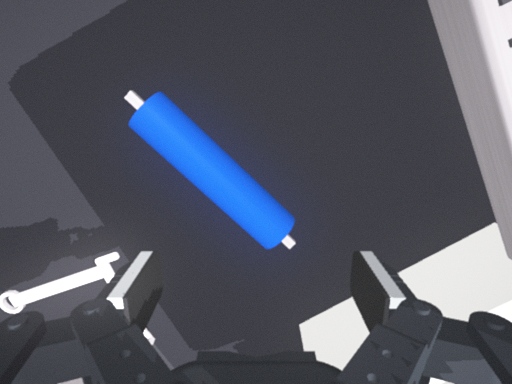

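Scene view: track at about (335,235), carrier at (220,272), tray at (113,315), and the robot base at (183,128). Side view shows the same layout. I'll enlarge for detail.

```bash
cat > h.py <<'E'
import numpy as np,cv2
from plant import *
def ray(m,u,v):
    f=192/np.tan(np.radians(m['fovy']/2))
    R=cv2.Rodrigues(np.array(m['rvec'],float))[0];t=np.array(m['tvec'],float)
    c=-R.T@t
    d=R.T@np.array([(u-m['cx'])/f,(v-m['cy'])/f,1.0]);return c,d/np.linalg.norm(d)
def onz(m,u,v,z):
    c,d=ray(m,u,v);return c+d*(z-c[2])/d[2]
def proj(m,P):
    f=192/np.tan(np.radians(m['fovy']/2))
    K=np.array([[f,0,m['cx']],[0,f,m['cy']],[0,0,1.]])
    return cv2.projectPoints(np.array(P,float).reshape(-1,3),np.array(m['rvec'],float),np.array(m['tvec'],float),K,None)[0].reshape(-1,2)
def crop(src,dst,x0,y0,x1,y1,k):
    im=cv2.imread(src)[y0:y1,x0:x1];cv2.imwrite(dst,cv2.resize(im,None,fx=k,fy=k,interpolation=cv2.INTER_CUBIC))
E
python3 - <<'E'
from h import *
crop('pics/scene0.png','pics/s_tr.png',255,165,415,300,5)
crop('pics/scene0.png','pics/s_ct.png',55,215,265,384,3.5)
m=camera_model('scene')
# roller end caps approx in scene (tube ends)
for n,a,b,z in [("r left",(287,214),(320,280),.066),("r mid",(318,200),(352,260),.066),("r right",(349,184),(386,238),.066),("new",(208,236),(232,302),.06)]:
    A=onz(m,*a,z);B=onz(m,*b,z);print(n,A.round(3),B.round(3),((A+B)/2).round(3),np.linalg.norm(A-B).round(3),np.degrees(np.arctan2(*(B-A)[[1,0]])).round(1))
for p in [(66,270),(125,252),(162,350),(103,382)]: print(onz(m,*p,.045).round(3))
c,_=ray(m,0,0);print(c); c,_=ray(camera_model('side'),0,0);print(c)
w=camera_model('wrist');c,_=ray(w,0,0);print(c,state()['eef_pos'])
R=cv2.Rodrigues(w['rvec'])[0];print((state()['eef_rot'].T@R.T).round(3),state()['eef_rot'].T@(c-state()['eef_pos']))
E
```

```text
r left [0.469 0.136 0.066] [0.677 0.122 0.066] [0.573 0.129 0.066] 0.208 -3.9
r mid [0.467 0.234 0.066] [0.665 0.223 0.066] [0.566 0.229 0.066] 0.198 -3.2
r right [0.459 0.34  0.066] [0.65  0.338 0.066] [0.555 0.339 0.066] 0.191 -0.6
new [ 0.433 -0.084  0.06 ] [ 0.63  -0.101  0.06 ] [ 0.532 -0.093  0.06 ] 0.198 -4.9
[ 0.354 -0.457  0.045]
[ 0.372 -0.301  0.045]
[ 0.66  -0.299  0.045]
[ 0.67  -0.447  0.045]
[ 1.04539705 -0.2092213   1.22047745]
[-0.05285701 -0.75762134  1.04727374]
[0.23885916 0.63590151 0.37324625] [0.30535656 0.60142491 0.19204398]
[[ 0.001 -0.956 -0.293]
 [ 1.     0.001 -0.   ]
 [ 0.    -0.293  0.956]] [ 0.07488167  0.00038643 -0.18121089]
```

```bash
sleep 0
```

```text
(no output)
```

View pics/s_tr.png

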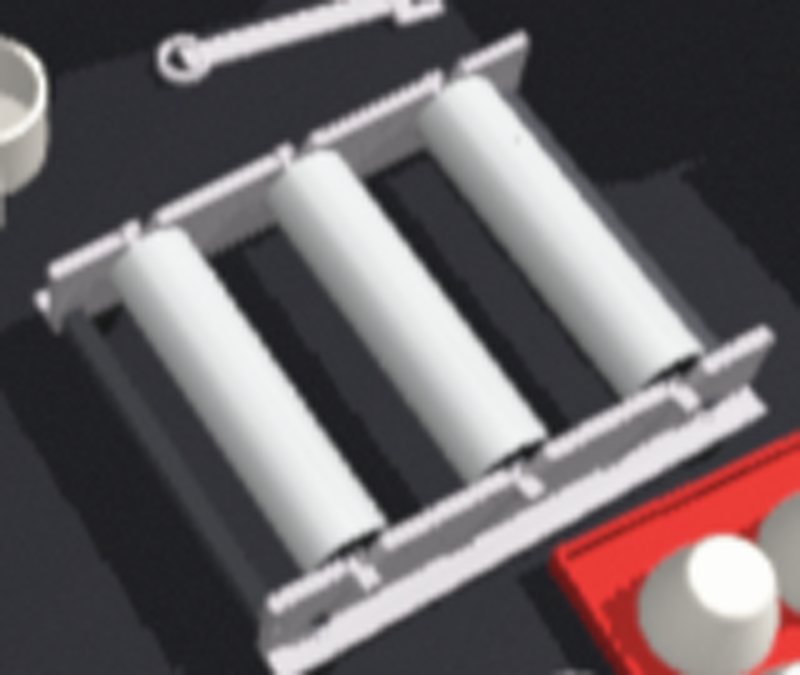

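View pics/s_ct.png

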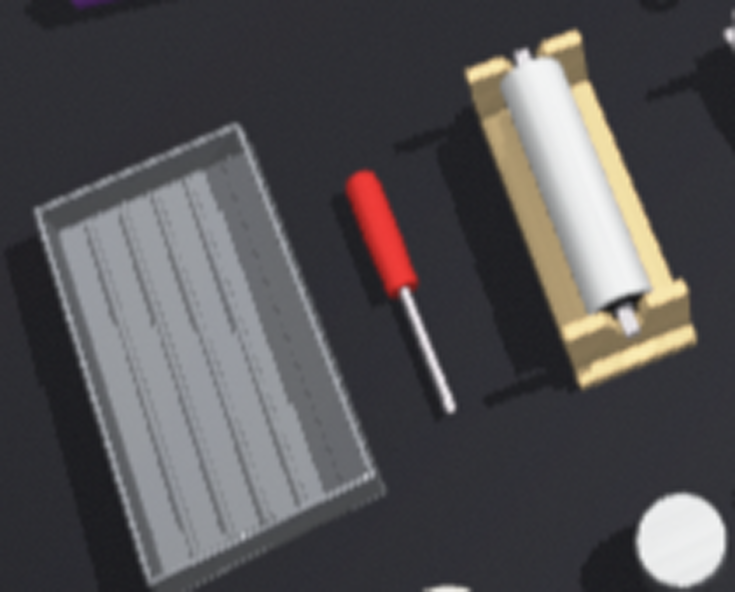

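Scene crops: the track has three white rollers with x ≈ robot-forward. The carrier holds the white new roller, and the tray is empty. Next I'll look from above with the wrist camera.

```bash
cat >> h.py <<'E'
def Rt(deg):
    a=np.radians(deg);c,s=np.cos(a),np.sin(a)
    return np.array([[-c,-s,0],[-s,c,0],[0,0,-1.]])
def row(p,deg,st=None):
    st=st or state();R0=st['eef_rot'];p0=st['eef_pos']
    d=R0.T@(np.array(p)-p0)*100
    r=cv2.Rodrigues(R0.T@Rt(deg))[0].ravel()
    print(np.r_[d.round(2),r.round(4)].tolist());
def snap(name,fn):
    m=camera_model(name);f=grab_frame(name);cv2.imwrite(fn,cv2.cvtColor(f,cv2.COLOR_RGB2BGR));return m
E
python3 - <<'E'
from h import *
row([.51,.23,.30],-3)
E
```

```text
[-35.06, -23.87, -10.76, -0.0014, -0.0002, -0.4174]
```

play_rows(targets=[[0,0,-5,0,0,-0.1],[-35,-24,-10.8,0,0,-0.417],[-35,-24,-10.8,0,0,-0.417],[-35,-24,-10.8,0,0,-0.417],[-35,-24,-10.8,0,0,-0.417],[-35,-24,-10.8,0,0,-0.417],[-35,-24,-10.8,0,0,-0.417],[-35,-24,-10.8,0,0,-0.417],[-35,-24,-10.8,0,0,-0.417],[-35,-24,-10.8,0,0,-0.417]], fingers=0)

```text
time: 1.15
eef_pos: [0.5108, 0.2242, 0.301]
eef_rot: [[-0.998, 0.058, 0.001], [0.058, 0.998, -0.002], [-0.001, -0.002, -1.0]]
ft_force: [0.1, 0.7, 0.0]
width: -0.001
```

play_rows(targets=[[0,0,0,0,0,0],[0,0,0,0,0,0],[0,0,0,0,0,0]])

```text
time: 1.45
eef_pos: [0.5098, 0.2259, 0.3006]
eef_rot: [[-0.998, 0.056, -0.0], [0.056, 0.998, -0.002], [0.0, -0.002, -1.0]]
ft_force: [0.2, 0.5, 0.5]
width: 0.0
```

```bash
python3 - <<'E'
from h import *
s=state();print(s['time'],s['eef_pos'],s['eef_rot'].round(4).tolist(),s['ft_force'],s['width'],abs(s['qvel']).max())
m=snap('wrist','pics/w1.png');
np.save('w1.npy',m,allow_pickle=True)
E
```

```text
1.45 [0.50984736 0.22586507 0.30064499] [[-0.9984, 0.0557, -0.0003], [0.0557, 0.9984, -0.002], [0.0002, -0.002, -1.0]] [0.20856115 0.53381294 0.49548679] 0.00036609845524191435 0.6698464936405126
```

View pics/w1.png

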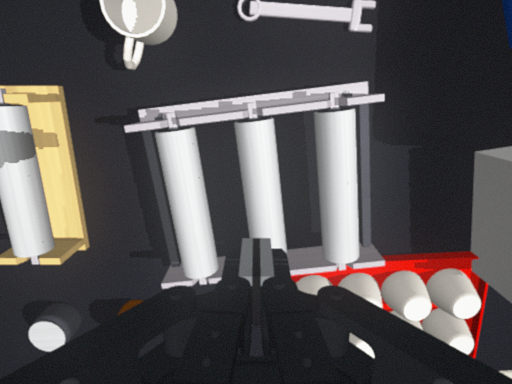

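Wrist view: three tubes with axes around (188,200), (262,185) and (338,185). The carrier's new roller is at (22,180). I'll fit the tube edges in all three views and intersect the axis planes.

```bash
cat >> h.py <<'E'
def tubeplane(im,m,a,b,hw,f0=.15,f1=.85,dbg=None):
    """a,b approx pixel ends of the tube axis; returns camera centre, bisecting plane normal, fitted axis px ends, width"""
    g=cv2.GaussianBlur(cv2.cvtColor(im,cv2.COLOR_BGR2GRAY),(3,3),0).astype(np.float32)
    a=np.array(a,float);b=np.array(b,float)
    for it in range(2):
        u=(b-a)/np.linalg.norm(b-a);n=np.array([-u[1],u[0]])
        off=np.arange(-hw*1.6,hw*1.6,.1)
        E=[[],[]]
        for t in np.linspace(f0,f1,40):
            c=a+(b-a)*t;P=(c+off[:,None]*n).astype(np.float32)
            v=cv2.remap(g,P[None,:,0],P[None,:,1],cv2.INTER_LINEAR)[0]
            d=np.gradient(v)
            i=np.where(off<-hw*.45)[0];j=np.where(off>hw*.45)[0]
            E[0].append(P[i[np.argmax(d[i])]]);E[1].append(P[j[np.argmin(d[j])]])
        L=[]
        for e in E:
            e=np.array(e,np.float32)
            vx,vy,x,y=cv2.fitLine(e,cv2.DIST_HUBER,0,.01,.01).ravel()
            r=np.abs((e-[x,y])@[-vy,vx]);e=e[r<max(.8,np.median(r)*2)]
            L.append(cv2.fitLine(e,cv2.DIST_L2,0,.01,.01).ravel()+0)
        def at(l,c): # intersection of line with perpendicular through c
            q=np.array([l[2],l[3]]);w=np.array([l[0],l[1]]);s=np.linalg.solve(np.c_[w,-n],c-q);return q+w*s[0]
        a2=[at(l,a) for l in L];b2=[at(l,b) for l in L]
        a=sum(a2)/2;b=sum(b2)/2
    pn=[]
    for k in (0,1):
        c0,d1=ray(m,*a2[k]);_,d2=ray(m,*b2[k]);w=np.cross(d1,d2);pn.append(w/np.linalg.norm(w))
    w=pn[0]+pn[1];w/=np.linalg.norm(w)
    ang=np.arccos(np.clip(pn[0]@pn[1],-1,1))
    return c0,w,a,b,np.linalg.norm(a2[0]-a2[1]),ang
def planeline(c,w,z):
    # line in horizontal plane z: w.(p-c)=0 -> y as function of x
    k=w@c-w[2]*z
    return lambda x:(k-w[0]*x)/w[1]
E
cat > m1.py <<'E'
from h import *
V={'wrist':('pics/w1.png',np.load('w1.npy',allow_pickle=True).item()),'scene':('pics/scene0.png',camera_model('scene')),'side':('pics/side0.png',camera_model('side'))}
T={'r0':{'wrist':((180,130),(202,275),19),'scene':((286,216),(320,276),10),'side':((276,178),(337,157),10)},
'r1':{'wrist':((254,120),(268,236),19),'scene':((317,200),(352,258),10),'side':((257,155),(317,136),10)},
'r2':{'wrist':((335,110),(342,260),19),'scene':((349,184),(388,237),10),'side':((244,134),(299,118),9)},
'new':{'scene':((208,236),(232,302),11),'side':((302,231),(370,212),12)}}
for r,d in T.items():
    pl=[]
    for v,(a,b,h) in d.items():
        fn,m=V[v];c,w,A,B,wd,ang=tubeplane(cv2.imread(fn),m,a,b,h)
        pl.append((c,w));print(r,v,A.round(1),B.round(1),'w',wd.round(1),'dist',(0.025/np.sin(ang/2)).round(3) if ang<1.5 else ang)
    for z in (.060,.066,.072):
        print('  z',z,[[round(float(planeline(c,w,z)(x)),4) for x in (.48,.64)] for c,w in pl])
E
python3 m1.py
```

```text
r0 wrist [174.6 130.8] [201.9 275. ] w 40.5 dist 0.427
r0 scene [284.8 216.7] [323.5 274. ] w 18.3 dist 1.294
r0 side [275.4 176.2] [335.1 151.7] w 16.9 dist 1.256
  z 0.06 [[0.1235, 0.1335], [0.1287, 0.1383], [0.1329, 0.1429]]
  z 0.066 [[0.125, 0.1351], [0.1268, 0.1363], [0.1277, 0.1377]]
  z 0.072 [[0.1266, 0.1367], [0.1249, 0.1344], [0.1225, 0.1325]]
r1 wrist [253.5 120.1] [267.2 236.1] w 40.1 dist 0.413
r1 scene [315.6 200.8] [355.6 255.8] w 17.7 dist 1.24
r1 side [257.5 156.6] [316.4 134. ] w 16.1 dist 1.334
  z 0.06 [[0.2258, 0.236], [0.23, 0.2393], [0.2346, 0.2439]]
  z 0.066 [[0.2259, 0.2361], [0.2276, 0.2369], [0.2288, 0.238]]
  z 0.072 [[0.226, 0.2362], [0.2252, 0.2344], [0.2229, 0.2322]]
r2 wrist [334.3 110. ] [341.4 260. ] w 41.4 dist 0.428
r2 scene [345.7 186.5] [386.3 238.2] w 17.5 dist 1.273
r2 side [245.  137.4] [298.8 117.4] w 15.5 dist 1.521
  z 0.06 [[0.3284, 0.3387], [0.3308, 0.3403], [0.3348, 0.3458]]
  z 0.066 [[0.327, 0.3373], [0.3278, 0.3373], [0.3284, 0.3394]]
  z 0.072 [[0.3257, 0.336], [0.3249, 0.3343], [0.322, 0.333]]
new scene [211.4 234.8] [236.9 300.2] w 19.0 dist 0.82
new side [303.1 235. ] [370.  212.1] w 23.0 dist 1.03
  z 0.06 [[-0.078, -0.0892], [-0.0996, -0.1093]]
  z 0.066 [[-0.0785, -0.0896], [-0.1038, -0.1135]]
  z 0.072 [[-0.079, -0.0901], [-0.108, -0.1177]]
```

```bash
python3 - <<'E'
from h import *
crop('pics/w1.png','pics/w1a.png',120,75,390,145,2.9)
crop('pics/w1.png','pics/w1b.png',150,230,400,295,3.1)
crop('pics/w1.png','pics/w1c.png',0,80,100,280,2.9)
E
```

```text
(no output)
```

View pics/w1a.png

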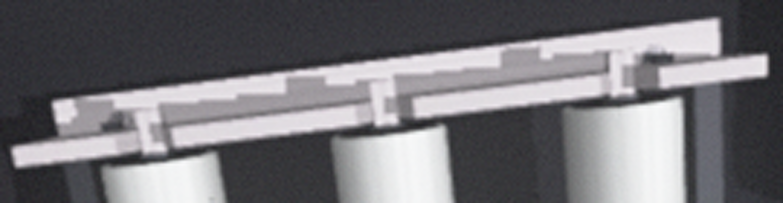

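View pics/w1b.png

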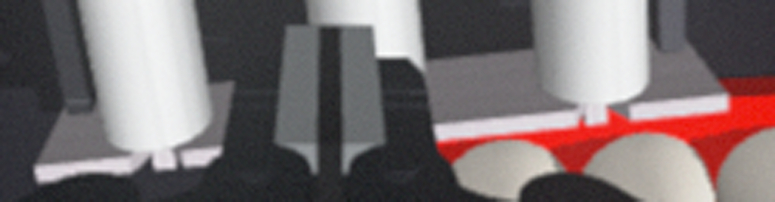

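View pics/w1c.png

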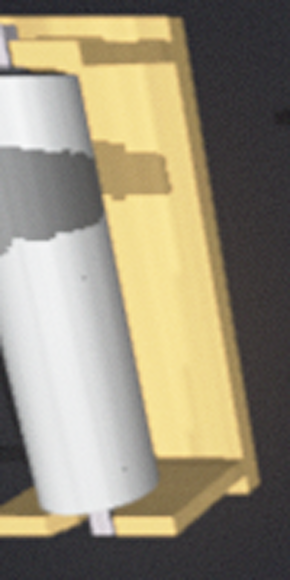

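```bash
python3 - <<'E'
from h import *
m=np.load('w1.npy',allow_pickle=True).item()
for n,a,b in [('r0',(162/2.9+120,157/2.9+75),(160/3.1+150,152/3.1+230)),('r1',(387/2.9+120,128/2.9+75),None),('r2',(623/2.9+120,102/2.9+75),(592/3.1+150,103/3.1+230))]:
    A=onz(m,*a,.0935);print(n,A.round(4))
    if b: 
        B=onz(m,*b,.0935);print('   ',B.round(4),((A+B)/2).round(4),np.linalg.norm(B-A).round(4))
    else: print('   c',(A+.1*np.array([.998,.063,0])).round(4))
E
```

```text
r0 [0.4691 0.1331 0.0935]
    [0.6716 0.1426 0.0935] [0.5703 0.1379 0.0935] 0.2027
r1 [0.4626 0.2254 0.0935]
   c [0.5624 0.2317 0.0935]
r2 [0.4576 0.3204 0.0935]
    [0.6576 0.3319 0.0935] [0.5576 0.3261 0.0935] 0.2003
```

```bash
python3 - <<'E'
from h import *
row([.564,.219,.110],3.6)
E
```

```text
[-5.46, -0.38, 19.06, -0.002, -0.0003, -0.1178]
```

play_rows(targets=[[-2,-0.1,7,-0.002,0,-0.05],[-5.46,-0.38,13,-0.002,0,-0.118],[-5.46,-0.38,17,-0.002,0,-0.118],[-5.46,-0.38,18.5,-0.002,0,-0.118],[-5.46,-0.38,19.06,-0.002,0,-0.118],[-5.46,-0.38,19.06,-0.002,0,-0.118],[-5.46,-0.38,19.06,-0.002,0,-0.118]])

```text
time: 2.2
eef_pos: [0.5648, 0.2206, 0.1123]
eef_rot: [[-0.998, -0.064, 0.002], [-0.064, 0.998, 0.002], [-0.002, 0.002, -1.0]]
ft_force: [-0.3, -0.2, 0.8]
width: 0.001
```

```bash
python3 - <<'E'
from h import *
s=state();print(s['time'],s['eef_pos'],s['ft_force'],abs(s['qvel']).max())
row([.564,.219,.096],3.6)
snap('side','pics/side1.png');crop('pics/side1.png','pics/side1c.png',200,60,380,200,4)
E
```

```text
2.2 [0.56483172 0.22061608 0.11232936] [-0.28364712 -0.22812876  0.82148379] 1.0072522644650865
[0.1, -0.16, 1.63, 0.0016, 0.0024, 0.0016]
```

View pics/side1c.png

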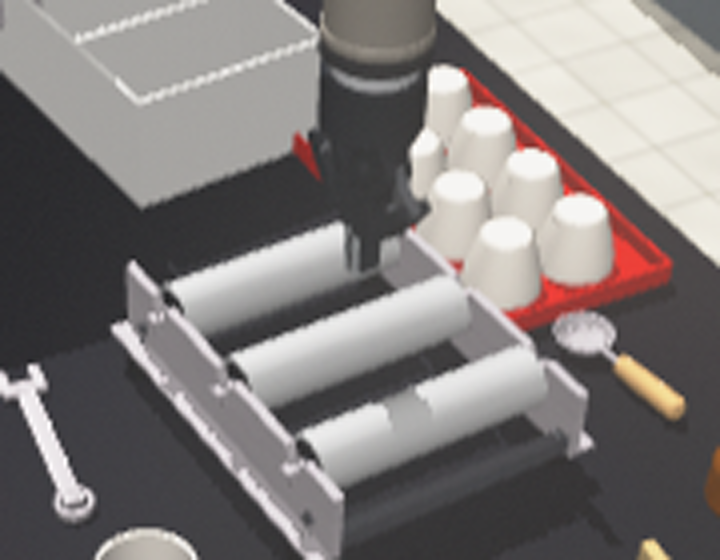

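The closed fingers hang over the middle roller at about (365,260) in the crop, clear of everything. Descending in small steps.

play_rows(targets=[[0.1,-0.16,1,0,0,0],[0.1,-0.16,1.4,0,0,0],[0.1,-0.16,1.5,0,0,0],[0.1,-0.16,1.5,0,0,0],[0.1,-0.16,1.5,0,0,0]])

```text
time: 2.75
eef_pos: [0.5645, 0.2189, 0.0979]
eef_rot: [[-0.998, -0.064, 0.003], [-0.064, 0.998, 0.002], [-0.004, 0.002, -1.0]]
ft_force: [-0.7, 0.3, 0.2]
width: -0.002
```

play_rows(targets=[[0,0,0.15,0,0,0],[0,0,0.15,0,0,0]])

```text
time: 2.95
eef_pos: [0.5644, 0.2189, 0.0963]
eef_rot: [[-0.998, -0.064, 0.003], [-0.064, 0.998, 0.002], [-0.003, 0.002, -1.0]]
ft_force: [-0.4, 0.1, -0.3]
width: -0.001
```

play_rows(targets=[[0,0,0.1,0,0,0],[0,0,0.1,0,0,0]])

```text
time: 3.15
eef_pos: [0.5643, 0.2188, 0.0951]
eef_rot: [[-0.998, -0.064, 0.003], [-0.064, 0.998, 0.002], [-0.003, 0.002, -1.0]]
ft_force: [0.7, 0.7, -1.2]
width: 0.001
```

play_rows(targets=[[0,0,0.1,0,0,0],[0,0,0.1,0,0,0]])

```text
time: 3.35
eef_pos: [0.5642, 0.2187, 0.0939]
eef_rot: [[-0.998, -0.064, 0.003], [-0.064, 0.998, 0.002], [-0.003, 0.002, -1.0]]
ft_force: [-0.8, 0.2, 0.8]
width: -0.002
```

play_rows(targets=[[0,0,0.07,0,0,0],[0,0,0.07,0,0,0]])

```text
time: 3.55
eef_pos: [0.5641, 0.2187, 0.0931]
eef_rot: [[-0.998, -0.064, 0.003], [-0.064, 0.998, 0.002], [-0.003, 0.002, -1.0]]
ft_force: [-0.3, -0.0, 1.1]
width: 0.001
```

play_rows(targets=[[0,0,0.07,0,0,0],[0,0,0.07,0,0,0]])

```text
time: 3.75
eef_pos: [0.5641, 0.2187, 0.0923]
eef_rot: [[-0.998, -0.064, 0.002], [-0.064, 0.998, 0.002], [-0.003, 0.002, -1.0]]
ft_force: [-0.6, 0.2, -0.6]
width: -0.001
```

play_rows(targets=[[0,0,0.07,0,0,0],[0,0,0.07,0,0,0]])

```text
time: 3.95
eef_pos: [0.564, 0.2187, 0.0915]
eef_rot: [[-0.998, -0.064, 0.002], [-0.064, 0.998, 0.002], [-0.002, 0.002, -1.0]]
ft_force: [0.1, 0.2, 1.6]
width: 0.004
```

play_rows(targets=[[0,0,0.06,0,0,0],[0,0,0.06,0,0,0]])

```text
time: 4.15
eef_pos: [0.5639, 0.2187, 0.0908]
eef_rot: [[-0.998, -0.064, 0.002], [-0.064, 0.998, 0.002], [-0.002, 0.002, -1.0]]
ft_force: [-0.2, -0.8, 0.0]
width: 0.002
```

play_rows(targets=[[0,0,0.06,0,0,0],[0,0,0.06,0,0,0]])

```text
time: 4.35
eef_pos: [0.5639, 0.2187, 0.0901]
eef_rot: [[-0.998, -0.064, 0.002], [-0.064, 0.998, 0.002], [-0.002, 0.002, -1.0]]
ft_force: [-0.4, -0.2, -0.1]
width: 0.002
```

play_rows(targets=[[0,0,0.05,0,0,0],[0,0,0.05,0,0,0]])

```text
time: 4.55
eef_pos: [0.5638, 0.2186, 0.0896]
eef_rot: [[-0.998, -0.064, 0.002], [-0.064, 0.998, 0.002], [-0.002, 0.001, -1.0]]
ft_force: [0.1, 0.4, -0.1]
width: -0.001
```

```bash
python3 - <<'E'
from h import *
snap('side','pics/side2.png');crop('pics/side2.png','pics/side2c.png',240,80,340,155,7)
m=snap('wrist','pics/w2.png');crop('pics/w2.png','pics/w2c.png',100,180,420,384,2.4)
E
```

```text
(no output)
```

View pics/side2c.png

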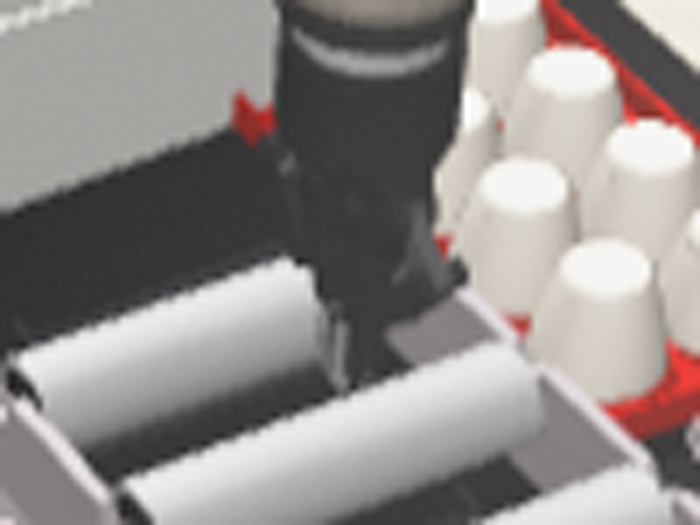

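View pics/w2c.png

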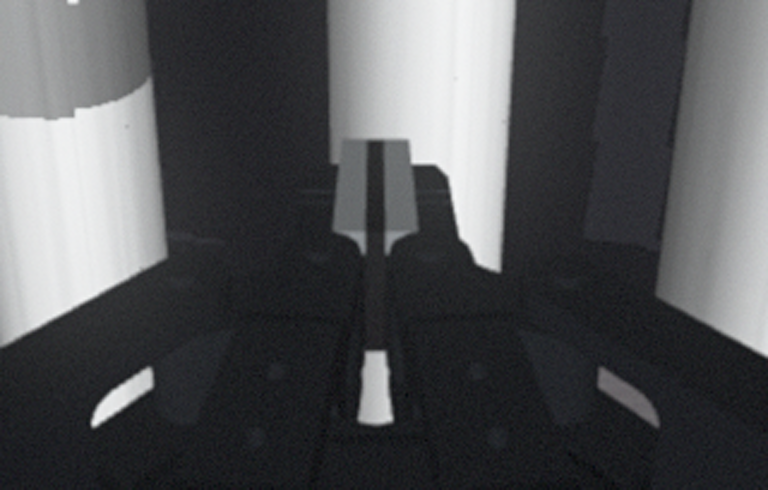

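```bash
python3 - <<'E'
from h import *
m=camera_model('side');s=state();print(s['eef_pos'],s['time'])
for n,P in [('tcp',s['eef_pos']),('top r1',[.563,.231,.0935]),('r1c',[.563,.231,.0685]),('r0c',[.57,.131,.0685])]:
    p=proj(m,P)[0];print(n,p,(p-[240,80])*7)
w=camera_model('wrist');p=proj(w,s['eef_pos'])[0];print(p,(p-[100,180])*2.4)
for x in (.5,.56):
  p=proj(w,[x,.231-(.563-x)*.063,.0685])[0];print(p,(p-[100,180])*2.4)
E
```

```text
[0.56388003 0.21865011 0.08962996] 4.65
tcp [288.36830335 142.75709897] [338.57812347 439.29969278]
top r1 [286.21151892 139.56930918] [323.48063241 416.98516429]
r1c [285.79414571 145.77901226] [320.55901998 460.45308585]
r0c [304.19902333 164.41955266] [449.39316333 590.93686861]
[255.45439511 224.21185274] [373.09054826 106.10844657]
[276.00164261 114.27025365] [ 422.40394227 -157.75139124]
[274.15716163 207.59796876] [417.97718791  66.23512503]
```

```bash
python3 - <<'E'
from h import *
s=state();w=camera_model('wrist');sd=camera_model('side')
for x in (-.011,0,.011):
  for z in (0,-.01,-.02,-.03):
    P=s['eef_pos']+s['eef_rot']@[x,0,z]
    print(x,z,((proj(w,P)[0]-[100,180])*2.4).round(), ((proj(sd,P)[0]-[240,80])*7).round())
E
```

```text
-0.011 0 [373. 146.] [359. 431.]
-0.011 -0.01 [373. 164.] [361. 414.]
-0.011 -0.02 [373. 184.] [362. 396.]
-0.011 -0.03 [373. 206.] [363. 378.]
0 0 [373. 106.] [339. 439.]
0 -0.01 [373. 122.] [340. 422.]
0 -0.02 [373. 140.] [341. 404.]
0 -0.03 [373. 160.] [342. 386.]
0.011 0 [373.  65.] [318. 447.]
0.011 -0.01 [373.  79.] [319. 430.]
0.011 -0.02 [373.  95.] [320. 412.]
0.011 -0.03 [373. 112.] [321. 394.]
```

```bash
python3 - <<'E'
from h import *
snap('scene','pics/scene2.png');crop('pics/scene2.png','pics/scene2c.png',290,160,390,235,7)
s=state();sd=camera_model('scene')
for z in (0,-.01,-.02,-.03,-.04): print(z,((proj(sd,s['eef_pos']+s['eef_rot']@[0,0,z])[0]-[290,160])*7).round())
E
```

```text
0 [292. 458.]
-0.01 [295. 445.]
-0.02 [298. 432.]
-0.03 [301. 419.]
-0.04 [304. 406.]
```

View pics/scene2c.png

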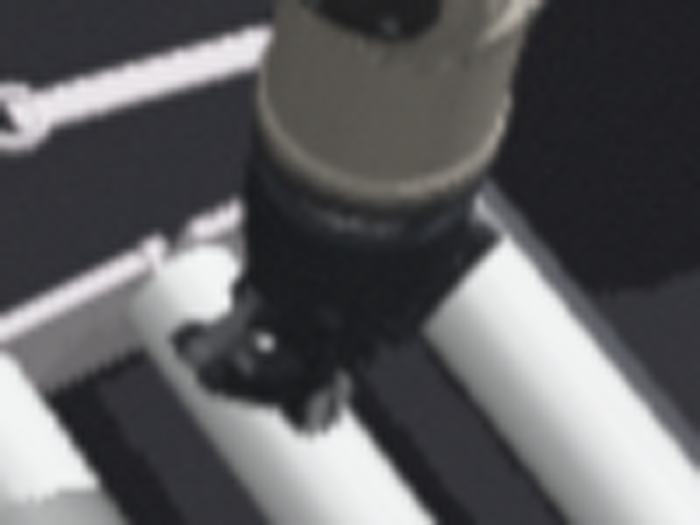

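```bash
python3 - <<'E'
from h import *
s=state()
a,da=ray(camera_model('side'),345/7+240,385/7+80);b,db=ray(camera_model('scene'),318/7+290,430/7+160)
t=np.linalg.lstsq(np.c_[da,-db],b-a,rcond=None)[0]
P,Q=a+da*t[0],b+db*t[1];print(P,Q,s['eef_pos'],s['eef_rot'].T@((P+Q)/2-s['eef_pos']))
E
```

```text
[0.56850202 0.22391267 0.11466558] [0.56848254 0.22394504 0.11468666] [0.56387886 0.21866581 0.08962922] [-0.00499536  0.00499387 -0.02502875]
```

Three views agree that the visible fingertip ends about 25 mm above the reported TCP, so contact should come lower than expected. I'll keep descending gently and trust the force reading.

play_rows(targets=[[0,0,0.15,0,0,0],[0,0,0.3,0,0,0],[0,0,0.45,0,0,0],[0,0,0.6,0,0,0],[0,0,0.6,0,0,0]])

```text
time: 5.2
eef_pos: [0.5637, 0.2186, 0.0833]
eef_rot: [[-0.998, -0.064, 0.002], [-0.064, 0.998, 0.001], [-0.002, 0.001, -1.0]]
ft_force: [-0.0, -0.8, -0.5]
width: 0.001
```

play_rows(targets=[[0,0,0.1,0,0,0],[0,0,0.2,0,0,0],[0,0,0.3,0,0,0],[0,0,0.3,0,0,0]])

```text
time: 5.6
eef_pos: [0.5636, 0.2185, 0.0802]
eef_rot: [[-0.998, -0.064, 0.001], [-0.064, 0.998, 0.001], [-0.001, 0.001, -1.0]]
ft_force: [-0.4, -0.5, 0.5]
width: -0.003
```

play_rows(targets=[[0,0,0.1,0,0,0],[0,0,0.2,0,0,0],[0,0,0.3,0,0,0],[0,0,0.3,0,0,0]])

```text
time: 6.0
eef_pos: [0.5635, 0.2185, 0.0769]
eef_rot: [[-0.998, -0.064, 0.001], [-0.064, 0.998, 0.001], [-0.001, 0.001, -1.0]]
ft_force: [-0.2, 0.5, 0.8]
width: 0.001
```

```bash
python3 - <<'E'
from h import *
snap('side','pics/side3.png');crop('pics/side3.png','pics/side3c.png',240,80,340,155,7)
snap('scene','pics/scene3.png');crop('pics/scene3.png','pics/scene3c.png',290,160,390,235,7)
m=snap('wrist','pics/w3.png');
print(state()['ft_force'],state()['time'])
E
```

```text
[-1.19240035  0.06406014  0.1262015 ] 6.15
```

View pics/side3c.png

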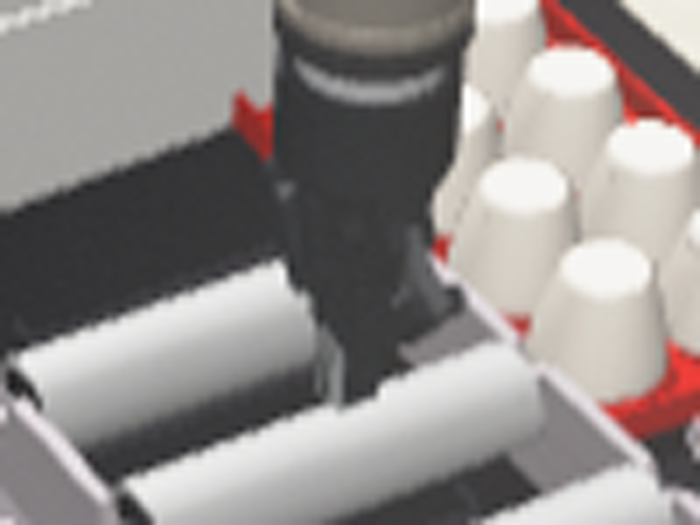

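View pics/scene3c.png

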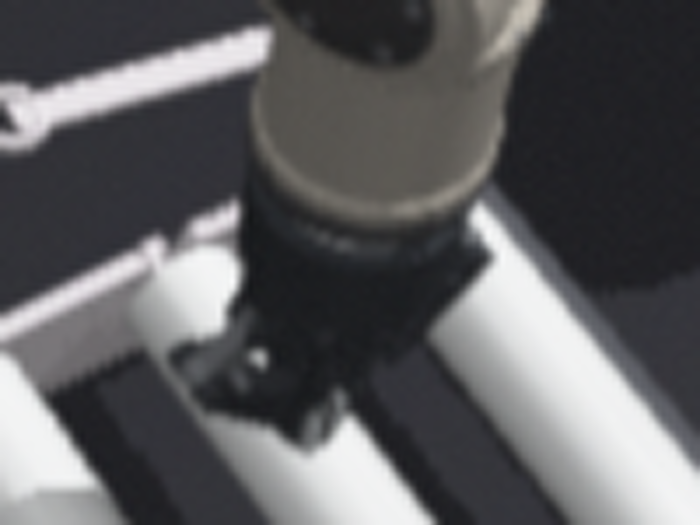

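View pics/w3.png

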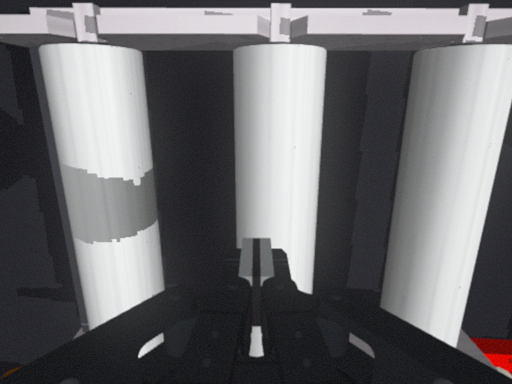

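Views: fingertip (side crop 343,405) is now just above the middle roller's crest; wrist view shows tubes at u≈100, 281 and 450. Continuing in finer steps.

play_rows(targets=[[0,0,0.1,0,0,0],[0,0,0.2,0,0,0],[0,0,0.2,0,0,0]])

```text
time: 6.45
eef_pos: [0.5635, 0.2185, 0.075]
eef_rot: [[-0.998, -0.064, 0.001], [-0.064, 0.998, 0.001], [-0.001, 0.001, -1.0]]
ft_force: [0.2, 0.4, 0.1]
width: -0.002
```

play_rows(targets=[[0,0,0.1,0,0,0],[0,0,0.1,0,0,0]])

```text
time: 6.65
eef_pos: [0.5634, 0.2185, 0.0738]
eef_rot: [[-0.998, -0.064, 0.001], [-0.064, 0.998, 0.001], [-0.001, 0.001, -1.0]]
ft_force: [0.6, -0.2, -0.1]
width: -0.003
```

play_rows(targets=[[0,0,0.1,0,0,0],[0,0,0.1,0,0,0]])

```text
time: 6.85
eef_pos: [0.5633, 0.2184, 0.0726]
eef_rot: [[-0.998, -0.064, 0.001], [-0.064, 0.998, 0.001], [-0.001, 0.001, -1.0]]
ft_force: [-0.6, 0.2, 0.9]
width: -0.002
```

play_rows(targets=[[0,0,0.1,0,0,0],[0,0,0.1,0,0,0]])

```text
time: 7.05
eef_pos: [0.5631, 0.2184, 0.0715]
eef_rot: [[-0.998, -0.064, 0.0], [-0.064, 0.998, 0.001], [-0.0, 0.001, -1.0]]
ft_force: [0.5, -0.7, -0.8]
width: 0.001
```

play_rows(targets=[[0,0,0.08,0,0,0],[0,0,0.08,0,0,0]])

```text
time: 7.25
eef_pos: [0.5631, 0.2183, 0.0706]
eef_rot: [[-0.998, -0.064, 0.0], [-0.064, 0.998, 0.001], [-0.0, 0.001, -1.0]]
ft_force: [0.8, -0.3, -0.1]
width: 0.004
```

play_rows(targets=[[0,0,0.08,0,0,0],[0,0,0.08,0,0,0]])

```text
time: 7.45
eef_pos: [0.563, 0.2183, 0.0696]
eef_rot: [[-0.998, -0.064, 0.0], [-0.064, 0.998, 0.001], [-0.0, 0.001, -1.0]]
ft_force: [0.8, -0.1, 0.4]
width: -0.001
```

play_rows(targets=[[0,0,0.08,0,0,0],[0,0,0.08,0,0,0]])

```text
time: 7.65
eef_pos: [0.5629, 0.2183, 0.0687]
eef_rot: [[-0.998, -0.064, -0.0], [-0.064, 0.998, 0.001], [0.0, 0.001, -1.0]]
ft_force: [-0.4, -0.3, 0.1]
width: 0.005
```

play_rows(targets=[[0,0,0.08,0,0,0],[0,0,0.08,0,0,0]])

```text
time: 7.85
eef_pos: [0.5628, 0.2183, 0.0678]
eef_rot: [[-0.998, -0.064, -0.0], [-0.064, 0.998, 0.0], [0.0, 0.0, -1.0]]
ft_force: [0.1, -1.3, 0.5]
width: 0.003
```

```bash
python3 - <<'E'
from h import *
snap('side','pics/side4.png');crop('pics/side4.png','pics/side4c.png',260,100,320,155,10)
snap('scene','pics/scene4.png');crop('pics/scene4.png','pics/scene4c.png',310,190,370,240,10)
print(state()['ft_force'],state()['time'])
E
```

```text
[0.97503606 0.84867289 0.29874497] 7.95
```

View pics/side4c.png

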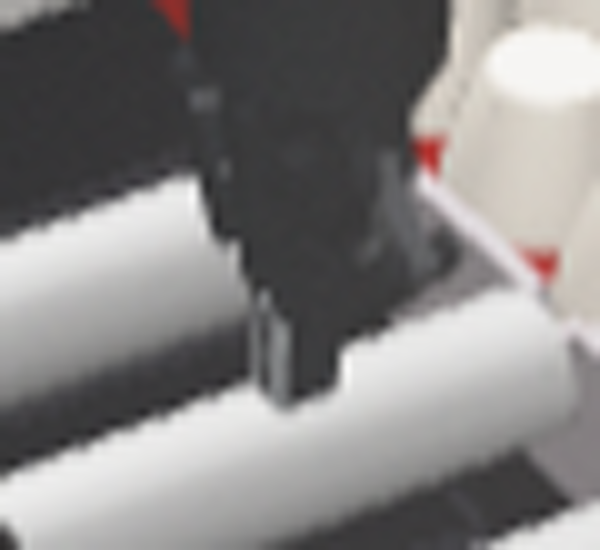

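View pics/scene4c.png

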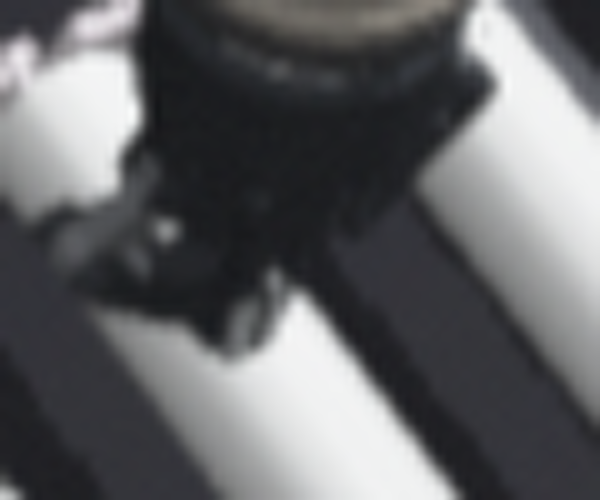

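```bash
python3 - <<'E'
from h import *
s=state()
a,da=ray(camera_model('side'),290,140.5);b,db=ray(camera_model('scene'),333.8,225.3)
t=np.linalg.lstsq(np.c_[da,-db],b-a,rcond=None)[0]
P,Q=a+da*t[0],b+db*t[1];print(P,Q,s['eef_pos'],s['eef_rot'].T@((P+Q)/2-s['eef_pos']))
E
```

```text
[0.56984213 0.21965699 0.09565976] [0.56889576 0.22124184 0.09666808] [0.56288529 0.21827536 0.06788791] [-0.00660614  0.00176806 -0.02827596]
```

play_rows(targets=[[0,0,0.08,0,0,0],[0,0,0.08,0,0,0]])

```text
time: 8.15
eef_pos: [0.5628, 0.2182, 0.067]
eef_rot: [[-0.998, -0.064, -0.0], [-0.064, 0.998, 0.0], [0.0, 0.0, -1.0]]
ft_force: [0.3, -0.5, 0.3]
width: 0.004
```

play_rows(targets=[[0,0,0.07,0,0,0],[0,0,0.07,0,0,0]])

```text
time: 8.35
eef_pos: [0.5627, 0.2182, 0.0662]
eef_rot: [[-0.998, -0.064, -0.0], [-0.064, 0.998, 0.0], [0.0, 0.0, -1.0]]
ft_force: [-0.2, 0.6, -0.3]
width: 0.003
```

play_rows(targets=[[0,0,0.06,0,0,0],[0,0,0.06,0,0,0]])

```text
time: 8.55
eef_pos: [0.5626, 0.2182, 0.0654]
eef_rot: [[-0.998, -0.064, -0.001], [-0.064, 0.998, 0.0], [0.001, 0.0, -1.0]]
ft_force: [-0.4, -0.7, -0.4]
width: 0.002
```

play_rows(targets=[[0,0,0.06,0,0,0],[0,0,0.06,0,0,0]])

```text
time: 8.75
eef_pos: [0.5626, 0.2182, 0.0648]
eef_rot: [[-0.998, -0.064, -0.001], [-0.064, 0.998, 0.0], [0.001, 0.0, -1.0]]
ft_force: [-0.2, 0.3, -0.2]
width: 0.001
```

play_rows(targets=[[0,0,0.06,0,0,0],[0,0,0.06,0,0,0]])

```text
time: 8.95
eef_pos: [0.5625, 0.2181, 0.0641]
eef_rot: [[-0.998, -0.064, -0.001], [-0.064, 0.998, 0.0], [0.001, 0.0, -1.0]]
ft_force: [0.5, -0.2, -0.6]
width: 0.003
```

play_rows(targets=[[0,0,0.06,0,0,0],[0,0,0.06,0,0,0]])

```text
time: 9.15
eef_pos: [0.5625, 0.2181, 0.0634]
eef_rot: [[-0.998, -0.064, -0.001], [-0.064, 0.998, 0.0], [0.001, 0.0, -1.0]]
ft_force: [0.1, -0.1, 0.2]
width: -0.001
```

play_rows(targets=[[0,0,0.06,0,0,0],[0,0,0.06,0,0,0]])

```text
time: 9.35
eef_pos: [0.5624, 0.2181, 0.0627]
eef_rot: [[-0.998, -0.064, -0.001], [-0.064, 0.998, 0.0], [0.001, 0.0, -1.0]]
ft_force: [-0.7, -0.1, -1.0]
width: 0.003
```

play_rows(targets=[[0,0,0.06,0,0,0],[0,0,0.06,0,0,0]])

```text
time: 9.55
eef_pos: [0.5623, 0.2181, 0.062]
eef_rot: [[-0.998, -0.064, -0.001], [-0.064, 0.998, -0.0], [0.001, 0.0, -1.0]]
ft_force: [-0.7, 0.7, -1.0]
width: 0.004
```

```bash
python3 - <<'E'
from h import *
snap('side','pics/side5.png');crop('pics/side5.png','pics/side5c.png',260,100,320,155,10)
m=snap('wrist','pics/w5.png');crop('pics/w5.png','pics/w5c.png',190,180,330,300,5)
np.save('w5.npy',m,allow_pickle=True)
E
```

```text
(no output)
```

View pics/side5c.png

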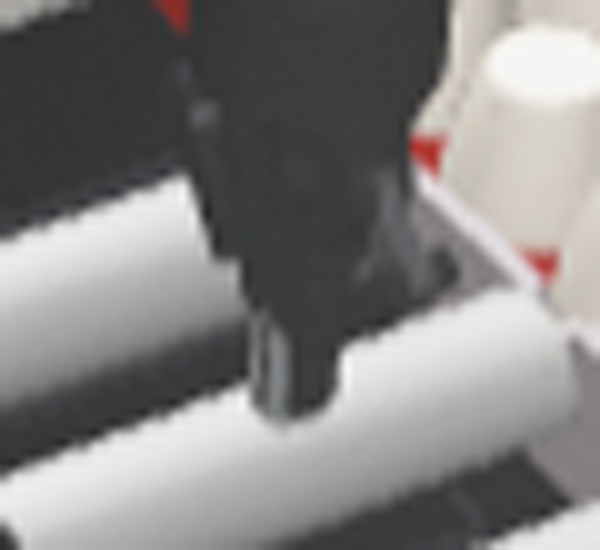

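View pics/w5c.png

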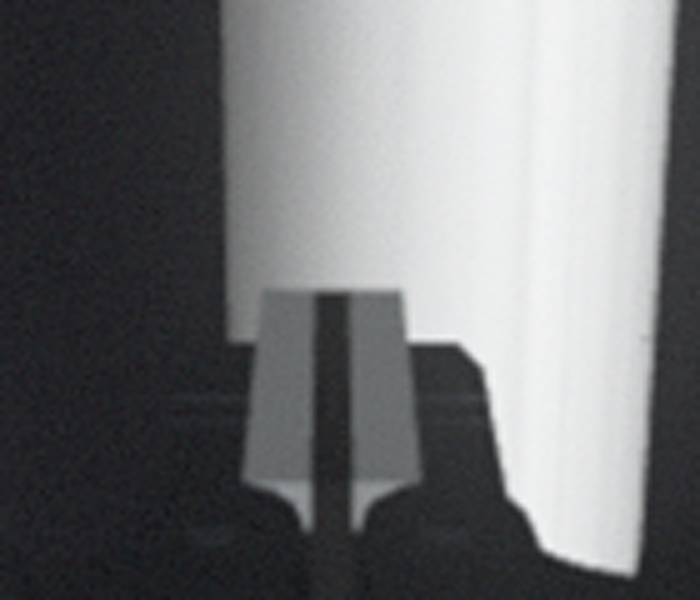

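play_rows(targets=[[0,0,0.06,0,0,0],[0,0,0.06,0,0,0]])

```text
time: 9.85
eef_pos: [0.5623, 0.218, 0.0614]
eef_rot: [[-0.998, -0.064, -0.001], [-0.064, 0.998, -0.0], [0.001, 0.0, -1.0]]
ft_force: [0.1, -0.2, 0.0]
width: 0.007
```

play_rows(targets=[[0,0,0.06,0,0,0],[0,0,0.06,0,0,0]])

```text
time: 10.05
eef_pos: [0.5622, 0.218, 0.0607]
eef_rot: [[-0.998, -0.064, -0.002], [-0.064, 0.998, -0.0], [0.002, -0.0, -1.0]]
ft_force: [0.9, -0.1, 0.4]
width: -0.003
```

play_rows(targets=[[0,0,0.06,0,0,0],[0,0,0.06,0,0,0]])

```text
time: 10.25
eef_pos: [0.5622, 0.218, 0.06]
eef_rot: [[-0.998, -0.064, -0.002], [-0.064, 0.998, -0.0], [0.002, -0.0, -1.0]]
ft_force: [-0.1, -0.3, -1.2]
width: 0.001
```

play_rows(targets=[[0,0,0.06,0,0,0],[0,0,0.06,0,0,0]])

```text
time: 10.45
eef_pos: [0.5621, 0.218, 0.0593]
eef_rot: [[-0.998, -0.064, -0.002], [-0.064, 0.998, -0.0], [0.002, -0.0, -1.0]]
ft_force: [0.8, -0.7, 0.1]
width: -0.0
```

play_rows(targets=[[0,0,0.08,0,0,0],[0,0,0.08,0,0,0]])

```text
time: 10.65
eef_pos: [0.5621, 0.218, 0.0584]
eef_rot: [[-0.998, -0.064, -0.002], [-0.064, 0.998, -0.0], [0.002, -0.0, -1.0]]
ft_force: [-0.1, -0.1, -0.2]
width: -0.003
```

play_rows(targets=[[0,0,0.08,0,0,0],[0,0,0.08,0,0,0]])

```text
time: 10.85
eef_pos: [0.5619, 0.2179, 0.0574]
eef_rot: [[-0.998, -0.064, -0.002], [-0.064, 0.998, -0.0], [0.002, -0.0, -1.0]]
ft_force: [-0.4, -0.8, -0.2]
width: 0.001
```

```bash
python3 - <<'E'
from h import *
snap('side','pics/side6.png');crop('pics/side6.png','pics/side6c.png',260,100,320,155,10)
snap('scene','pics/scene6.png');crop('pics/scene6.png','pics/scene6c.png',310,190,370,240,10)
s=state();print(s['ft_force'],s['eef_pos'],s['time'])
for n,o in (('side',(260,100)),('scene',(310,190))):
  for z in (0,-.02,-.03,-.04):
    print(n,z,[((proj(camera_model(n),s['eef_pos']+s['eef_rot']@[x,y,z])[0]-o)*10).round().tolist() for x in(-.011,.011) for y in (-.008,.008)])
E
```

```text
[0.56642176 0.88494208 0.13577941] [0.56199696 0.217921   0.05754012] 10.95
side 0 [[317.0, 513.0], [289.0, 484.0], [258.0, 536.0], [230.0, 507.0]]
side -0.02 [[321.0, 464.0], [293.0, 435.0], [262.0, 487.0], [234.0, 458.0]]
side -0.03 [[323.0, 439.0], [295.0, 410.0], [264.0, 462.0], [235.0, 433.0]]
side -0.04 [[326.0, 414.0], [297.0, 385.0], [265.0, 437.0], [237.0, 408.0]]
scene 0 [[196.0, 452.0], [245.0, 426.0], [150.0, 389.0], [199.0, 363.0]]
scene -0.02 [[204.0, 417.0], [254.0, 391.0], [158.0, 354.0], [208.0, 328.0]]
scene -0.03 [[208.0, 399.0], [259.0, 373.0], [162.0, 336.0], [212.0, 309.0]]
scene -0.04 [[212.0, 381.0], [263.0, 354.0], [166.0, 317.0], [216.0, 291.0]]
```

View pics/side6c.png

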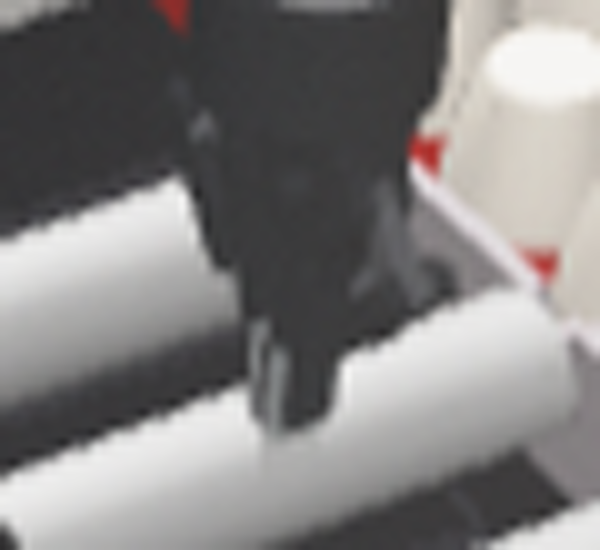

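View pics/scene6c.png

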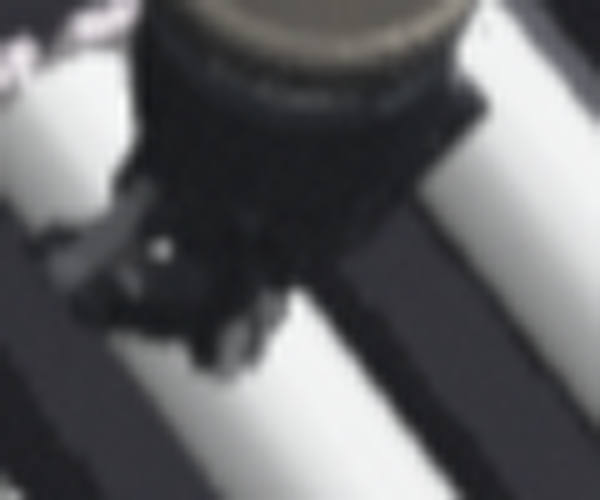

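Corner fits in all three views put the real fingertip about 41.5 mm behind the reported TCP. I expect contact near TCP z ≈ 0.0515.

play_rows(targets=[[0,0,0.1,0,0,0],[0,0,0.2,0,0,0],[0,0,0.3,0,0,0],[0,0,0.3,0,0,0]])

```text
time: 11.35
eef_pos: [0.5621, 0.2178, 0.0546]
eef_rot: [[-0.998, -0.064, -0.002], [-0.064, 0.998, -0.0], [0.002, -0.0, -1.0]]
ft_force: [0.0, -0.1, 0.4]
width: -0.001
```

play_rows(targets=[[0,0,0.06,0,0,0],[0,0,0.06,0,0,0]])

```text
time: 11.55
eef_pos: [0.5621, 0.2177, 0.0542]
eef_rot: [[-0.998, -0.064, -0.002], [-0.064, 0.998, -0.001], [0.002, -0.0, -1.0]]
ft_force: [-1.0, -0.7, 5.0]
width: -0.004
```

play_rows(targets=[[0,0,0.06,0,0,0],[0,0,0.06,0,0,0]])

```text
time: 11.75
eef_pos: [0.5621, 0.2174, 0.054]
eef_rot: [[-0.998, -0.064, -0.002], [-0.064, 0.998, -0.001], [0.002, -0.001, -1.0]]
ft_force: [-1.8, -1.3, 5.3]
width: 0.0
```

play_rows(targets=[[0,0,0.06,0,0,0],[0,0,0.06,0,0,0]])

```text
time: 11.95
eef_pos: [0.5622, 0.217, 0.0539]
eef_rot: [[-0.998, -0.063, -0.002], [-0.063, 0.998, -0.001], [0.002, -0.001, -1.0]]
ft_force: [-1.4, -3.3, 6.2]
width: -0.0
```

play_rows(targets=[[0,0,0.06,0,0,0],[0,0,0.06,0,0,0]])

```text
time: 12.15
eef_pos: [0.5622, 0.2165, 0.0537]
eef_rot: [[-0.998, -0.063, -0.002], [-0.063, 0.998, -0.001], [0.002, -0.001, -1.0]]
ft_force: [-2.5, -1.7, 6.8]
width: -0.0
```

Contact at TCP z ≈ 0.0543, with the force settling at 6–7 N. Now a steady stroke in +y over the middle roller.

play_rows(targets=[[0,0.15,0.09,0,0,0],[0,0.4,0.09,0,0,0],[0,0.65,0.08,0,0,0],[0,0.9,0.06,0,0,0]])

```text
time: 12.55
eef_pos: [0.5618, 0.2252, 0.0549]
eef_rot: [[-0.998, -0.062, -0.002], [-0.062, 0.998, -0.001], [0.002, -0.001, -1.0]]
ft_force: [-6.7, -1.1, 17.5]
width: -0.002
```

play_rows(targets=[[0,0.25,0.09,0,0,0],[0,0.5,0.09,0,0,0],[0,0.75,0.09,0,0,0]])

```text
time: 12.85
eef_pos: [0.5612, 0.2333, 0.0551]
eef_rot: [[-0.998, -0.062, -0.002], [-0.062, 0.998, -0.0], [0.002, -0.0, -1.0]]
ft_force: [-3.0, -0.5, 10.5]
width: -0.004
```

play_rows(targets=[[0,0.25,0.1,0,0,0],[0,0.5,0.1,0,0,0],[0,0.75,0.1,0,0,0]])

```text
time: 13.15
eef_pos: [0.5606, 0.2417, 0.0547]
eef_rot: [[-0.998, -0.063, -0.002], [-0.063, 0.998, 0.001], [0.002, 0.001, -1.0]]
ft_force: [-1.9, 0.5, 5.8]
width: -0.003
```

play_rows(targets=[[0,0.25,0.1,0,0,0],[0,0.5,0.12,0,0,0],[0,0.75,0.14,0,0,0]])

```text
time: 13.45
eef_pos: [0.5601, 0.2492, 0.053]
eef_rot: [[-0.998, -0.063, -0.002], [-0.063, 0.998, 0.0], [0.002, 0.001, -1.0]]
ft_force: [0.3, 0.4, 0.2]
width: 0.006
```

The middle roller turned freely: lateral force under about 1 N at 10 N press over 28 mm. Next is the +y roller (r2).

```bash
python3 - <<'E'
from h import *
row([.558,.319,.060],3.6)
E
```

```text
[-0.22, 6.98, -0.7, 0.0005, -0.0017, -0.0001]
```

play_rows(targets=[[0,0.3,-1.5,0,0,0],[-0.1,3,-2,0,0,0],[-0.2,6,-2,0,0,0],[-0.22,7,-1.5,0,0,0],[-0.22,7,-0.7,0,0,0],[-0.22,7,-0.7,0,0,0],[-0.22,7,-0.7,0,0,0]])

```text
time: 14.15
eef_pos: [0.5581, 0.3168, 0.0595]
eef_rot: [[-0.998, -0.061, -0.003], [-0.061, 0.998, -0.002], [0.003, -0.001, -1.0]]
ft_force: [0.3, -0.6, 0.3]
width: 0.002
```

```bash
python3 - <<'E'
from h import *
row([.558,.319,.0565],3.6)
E
```

```text
[-0.01, 0.22, 0.3, -0.0014, -0.0028, -0.0023]
```

play_rows(targets=[[0,0.15,0.2,0,0,0],[0,0.25,0.35,0,0,0],[0,0.25,0.35,0,0,0]])

```text
time: 14.45
eef_pos: [0.5579, 0.3188, 0.0558]
eef_rot: [[-0.998, -0.06, -0.003], [-0.06, 0.998, -0.002], [0.003, -0.002, -1.0]]
ft_force: [0.9, 0.6, 0.5]
width: 0.003
```

play_rows(targets=[[0,0,0.1,0,0,0],[0,0,0.1,0,0,0]])

```text
time: 14.65
eef_pos: [0.5581, 0.3187, 0.0549]
eef_rot: [[-0.998, -0.06, -0.003], [-0.06, 0.998, -0.002], [0.003, -0.002, -1.0]]
ft_force: [-0.0, 0.4, 1.2]
width: 0.001
```

play_rows(targets=[[0,0,0.07,0,0,0],[0,0,0.07,0,0,0]])

```text
time: 14.85
eef_pos: [0.5582, 0.3187, 0.0546]
eef_rot: [[-0.998, -0.06, -0.003], [-0.06, 0.998, -0.002], [0.003, -0.002, -1.0]]
ft_force: [-0.1, -0.3, 4.0]
width: 0.001
```

Contact. Stroking r2.

play_rows(targets=[[0,0.05,0.09,0,0,0],[0,0.3,0.09,0,0,0],[0,0.55,0.08,0,0,0],[0,0.8,0.07,0,0,0]])

```text
time: 15.25
eef_pos: [0.5577, 0.3274, 0.0552]
eef_rot: [[-0.998, -0.06, -0.002], [-0.06, 0.998, -0.001], [0.002, -0.0, -1.0]]
ft_force: [-3.4, -0.9, 9.2]
width: 0.001
```

play_rows(targets=[[0,0.25,0.09,0,0,0],[0,0.5,0.09,0,0,0],[0,0.75,0.09,0,0,0]])

```text
time: 15.55
eef_pos: [0.5572, 0.3357, 0.0552]
eef_rot: [[-0.998, -0.06, -0.002], [-0.06, 0.998, 0.0], [0.002, 0.0, -1.0]]
ft_force: [-2.9, -0.5, 7.5]
width: 0.001
```

play_rows(targets=[[0,0.25,0.1,0,0,0],[0,0.5,0.1,0,0,0],[0,0.75,0.1,0,0,0]])

```text
time: 15.85
eef_pos: [0.5567, 0.3438, 0.0545]
eef_rot: [[-0.998, -0.061, -0.002], [-0.061, 0.998, 0.001], [0.002, 0.001, -1.0]]
ft_force: [-0.4, 0.4, 2.0]
width: 0.001
```

play_rows(targets=[[0,0.25,0.12,0,0,0],[0,0.5,0.16,0,0,0]])

```text
time: 16.05
eef_pos: [0.5563, 0.3491, 0.0526]
eef_rot: [[-0.998, -0.061, -0.002], [-0.061, 0.998, 0.001], [0.002, 0.001, -1.0]]
ft_force: [-0.0, -0.4, 0.3]
width: -0.005
```

r2 is free too. Now r0.

```bash
python3 - <<'E'
from h import *
row([.571,.1195,.060],3.6)
E
```

```text
[-0.07, -23.0, -0.77, 0.0011, -0.0018, -0.0019]
```

play_rows(targets=[[0,0,-2,0,0,0],[0,-4,-3,0,0,0],[0,-9,-3,0,0,0],[0,-14,-3,0,0,0],[-0.07,-19,-3,0,0,0],[-0.07,-22.6,-2.5,0,0,0],[-0.07,-22.9,-1.4,0,-0.002,-0.002],[-0.07,-22.9,-0.7,0,-0.002,-0.002],[-0.07,-22.9,-0.7,0,-0.002,-0.002]])

```text
time: 16.95
eef_pos: [0.5698, 0.1218, 0.0579]
eef_rot: [[-0.998, -0.064, -0.002], [-0.064, 0.998, 0.001], [0.002, 0.001, -1.0]]
ft_force: [0.2, 0.4, 1.2]
width: -0.002
```

```bash
python3 - <<'E'
from h import *
row([.571,.1190,.0560],3.6)
E
```

```text
[-0.11, -0.29, 0.19, 0.0012, -0.0023, 0.0016]
```

play_rows(targets=[[-0.1,-0.2,0.05,0,0,0],[-0.1,-0.25,0.18,0,0,0],[-0.1,-0.25,0.18,0,0,0]])

```text
time: 17.25
eef_pos: [0.5709, 0.1203, 0.0561]
eef_rot: [[-0.998, -0.066, -0.002], [-0.066, 0.998, 0.001], [0.002, 0.001, -1.0]]
ft_force: [-0.1, 0.2, -0.2]
width: -0.005
```

play_rows(targets=[[0,0,0.09,0,0,0],[0,0,0.09,0,0,0]])

```text
time: 17.45
eef_pos: [0.5709, 0.1207, 0.0552]
eef_rot: [[-0.998, -0.066, -0.002], [-0.066, 0.998, 0.001], [0.002, 0.002, -1.0]]
ft_force: [-0.8, -1.0, 0.3]
width: 0.002
```

play_rows(targets=[[0,0,0.07,0,0,0],[0,0,0.07,0,0,0]])

```text
time: 17.65
eef_pos: [0.5711, 0.1207, 0.0549]
eef_rot: [[-0.998, -0.066, -0.002], [-0.066, 0.998, 0.002], [0.002, 0.002, -1.0]]
ft_force: [-1.4, -1.1, 3.3]
width: -0.001
```

play_rows(targets=[[0,0,0.12,0,0,0],[0,0.25,0.12,0,0,0],[0,0.5,0.12,0,0,0],[0,0.75,0.11,0,0,0]])

```text
time: 18.05
eef_pos: [0.571, 0.1263, 0.055]
eef_rot: [[-0.998, -0.064, -0.001], [-0.064, 0.998, 0.0], [0.001, 0.0, -1.0]]
ft_force: [-3.3, -4.0, 11.9]
width: 0.001
```

play_rows(targets=[[0,0.25,0.12,0,0,0],[0,0.5,0.12,0,0,0],[0,0.75,0.12,0,0,0]])

```text
time: 18.35
eef_pos: [0.5708, 0.132, 0.055]
eef_rot: [[-0.998, -0.063, -0.001], [-0.063, 0.998, -0.001], [0.001, -0.001, -1.0]]
ft_force: [-4.2, -4.4, 11.9]
width: 0.001
```

play_rows(targets=[[0,0.25,0.12,0,0,0],[0,0.5,0.13,0,0,0],[0,0.75,0.14,0,0,0]])

```text
time: 18.65
eef_pos: [0.5705, 0.1378, 0.0549]
eef_rot: [[-0.998, -0.061, -0.001], [-0.061, 0.998, -0.003], [0.001, -0.003, -1.0]]
ft_force: [-4.3, -4.1, 13.0]
width: -0.001
```

play_rows(targets=[[0,0.25,0.14,0,0,0],[0,0.5,0.18,0,0,0]])

```text
time: 18.85
eef_pos: [0.5703, 0.1417, 0.0543]
eef_rot: [[-0.998, -0.06, -0.001], [-0.06, 0.998, -0.003], [0.001, -0.003, -1.0]]
ft_force: [-4.0, -3.1, 11.3]
width: -0.002
```

r0 drags steadily at about 4 N, so it's the worn one. I'll finish its stroke to be well past an eighth turn, then lift off.

play_rows(targets=[[0,0.25,0.15,0,0,0],[0,0.5,0.18,0,0,0],[0,0.75,0.22,0,0,0]])

```text
time: 19.15
eef_pos: [0.5703, 0.149, 0.0525]
eef_rot: [[-0.998, -0.06, -0.0], [-0.06, 0.998, -0.003], [0.0, -0.003, -1.0]]
ft_force: [0.9, 0.8, -0.3]
width: 0.001
```

play_rows(targets=[[0,0.25,0.15,0,0,0],[0,0.5,0.2,0,0,0]])

```text
time: 19.35
eef_pos: [0.5697, 0.1542, 0.0501]
eef_rot: [[-0.998, -0.06, -0.0], [-0.06, 0.998, -0.003], [0.001, -0.003, -1.0]]
ft_force: [0.3, 0.3, 0.5]
width: 0.0
```

```bash
python3 - <<'E'
from h import *
row([.570,.131,.120],3.6)
E
```

```text
[0.12, -2.34, -6.98, -0.0033, -0.0007, -0.0032]
```

play_rows(targets=[[0,0,-2,0,0,0],[0.1,-2.3,-5,0,0,-0.003],[0.1,-2.3,-5,0,0,-0.003],[0.1,-2.3,-5,0,0,-0.003],[0.1,-2.3,-5,0,0,-0.003]], fingers=1)

```text
time: 19.85
eef_pos: [0.5694, 0.132, 0.0993]
eef_rot: [[-0.998, -0.063, -0.002], [-0.063, 0.998, -0.003], [0.002, -0.003, -1.0]]
ft_force: [0.6, 0.5, -0.2]
width: 0.849
```

```bash
python3 - <<'E'
from h import *
s=state();print(s['eef_pos'],s['width'],s['time'])
m=snap('wrist','pics/w7.png');np.save('w7.npy',m,allow_pickle=True)
snap('side','pics/side7.png');crop('pics/side7.png','pics/side7c.png',260,90,350,180,8)
for z in (-.04,-.05,-.06):
   print(z,[((proj(camera_model('side'),s['eef_pos']+s['eef_rot']@[x,y,z])[0]-(260,90))*8).round().tolist() for x in(-.011,.011) for y in (-.0425,.0425)],[proj(m,s['eef_pos']+s['eef_rot']@[.011,y,z])[0].round().tolist() for y in (-.0425,.0425)])
row([.570,.131,.0],3.6,s)
E
```

```text
[0.56938646 0.13203085 0.09926985] 0.8492491277847585 19.85
-0.04 [[459.0, 506.0], [325.0, 376.0], [409.0, 526.0], [276.0, 395.0]] [[166.0, 235.0], [345.0, 235.0]]
-0.05 [[462.0, 485.0], [327.0, 354.0], [411.0, 505.0], [277.0, 373.0]] [[160.0, 244.0], [351.0, 244.0]]
-0.06 [[465.0, 463.0], [329.0, 333.0], [414.0, 483.0], [279.0, 352.0]] [[153.0, 255.0], [358.0, 255.0]]
[-0.08, -0.08, 9.93, -0.0032, -0.0021, 0.0005]
```

View pics/w7.png

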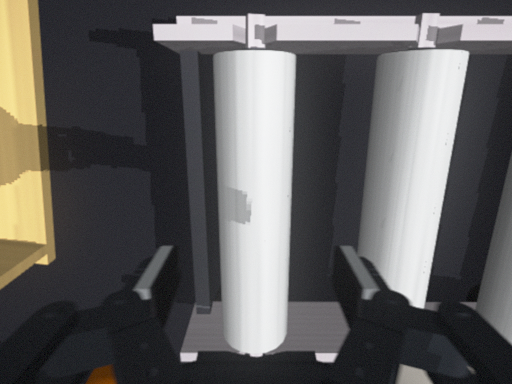

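View pics/side7c.png

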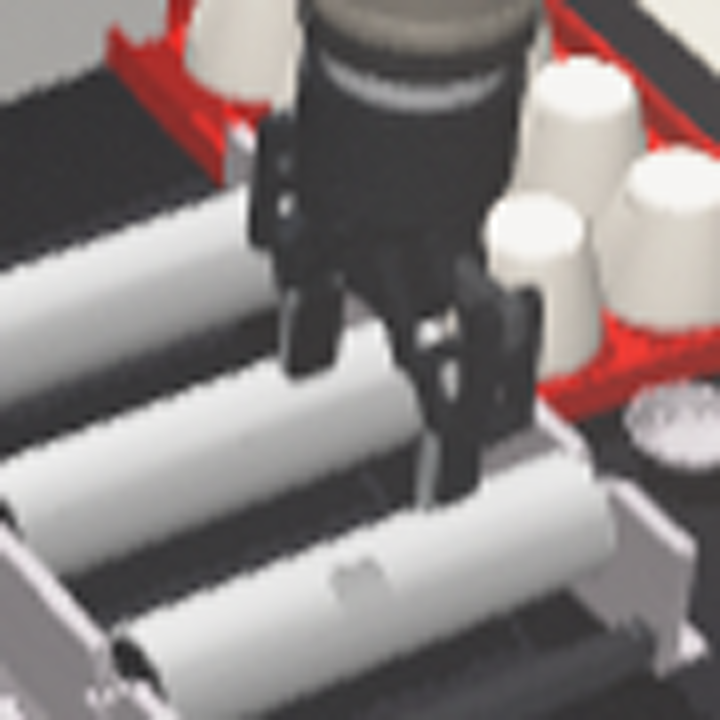

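Wrist view: the worn roller (u≈255) is centred between the open pads (tips at u≈172 and 345). Descending to straddle it.

play_rows(targets=[[-0.08,-0.08,1,-0.003,0,0],[-0.08,-0.08,2.5,-0.003,-0.002,0],[-0.08,-0.08,4,-0.003,-0.002,0],[-0.08,-0.08,5.5,-0.003,-0.002,0],[-0.08,-0.08,7,-0.003,-0.002,0],[-0.08,-0.08,8,-0.003,-0.002,0],[-0.08,-0.08,8,-0.003,-0.002,0]], fingers=1)

```text
time: 20.65
eef_pos: [0.5687, 0.1307, 0.0172]
eef_rot: [[-0.998, -0.064, -0.003], [-0.064, 0.998, -0.002], [0.004, -0.001, -1.0]]
ft_force: [-0.1, 0.0, -1.1]
width: 0.999
```

```bash
python3 - <<'E'
from h import *
row([.570,.131,.004],3.6)
snap('side','pics/side8.png');crop('pics/side8.png','pics/side8c.png',260,90,350,180,8)
E
```

```text
[-0.14, 0.02, 1.31, -0.0013, -0.0036, 0.0011]
```

View pics/side8c.png

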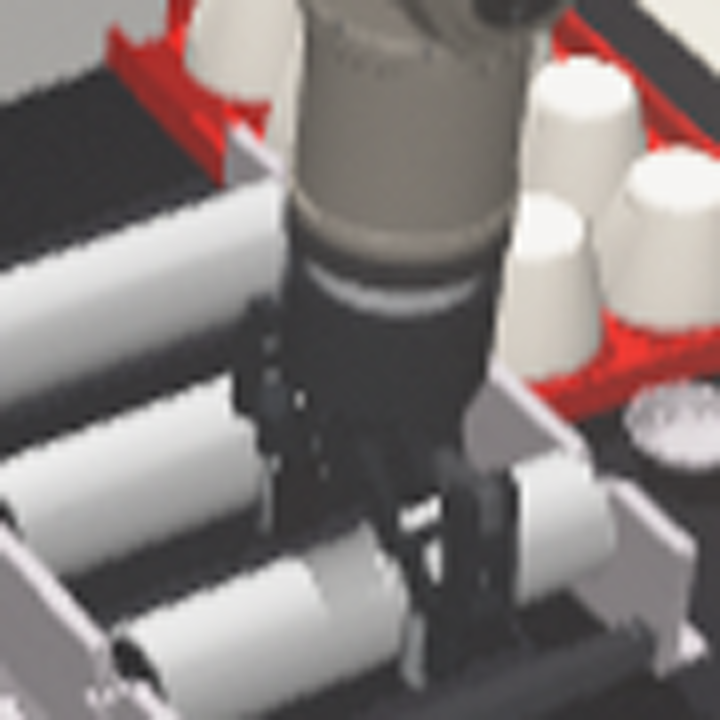

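The fingers straddle the worn roller cleanly with no contact force. The last 12 mm, then close.

play_rows(targets=[[-0.1,0,0.4,0,-0.003,0],[-0.14,0,0.8,0,-0.003,0],[-0.14,0,1.2,0,-0.003,0],[-0.14,0,1.2,0,-0.003,0]])

```text
time: 21.1
eef_pos: [0.5705, 0.1309, 0.0058]
eef_rot: [[-0.998, -0.064, 0.0], [-0.064, 0.998, -0.001], [-0.0, -0.001, -1.0]]
ft_force: [0.3, 0.5, -0.4]
width: 1.001
```

play_rows(targets=[[0,0,0,0,0,0],[0,0,0,0,0,0],[0,0,0,0,0,0],[0,0,0,0,0,0],[0,0,0,0,0,0]], fingers=0, force=40)

```text
time: 21.6
eef_pos: [0.5706, 0.1308, 0.0061]
eef_rot: [[-0.998, -0.064, 0.001], [-0.064, 0.998, -0.001], [-0.001, -0.001, -1.0]]
ft_force: [-0.9, -1.4, 4.2]
width: 0.574
```

play_rows(targets=[[0,0,-0.3,0,0,0],[0,0,-0.8,0,0,0],[0,0,-1.4,0,0,0],[0,0,-2,0,0,0],[0,0,-2,0,0,0]])

```text
time: 22.1
eef_pos: [0.5714, 0.131, 0.0273]
eef_rot: [[-0.998, -0.064, 0.002], [-0.064, 0.998, -0.0], [-0.002, -0.001, -1.0]]
ft_force: [-0.3, 0.1, -4.4]
width: 0.57
```

```bash
python3 - <<'E'
from h import *
snap('side','pics/side9.png');crop('pics/side9.png','pics/side9c.png',240,80,360,190,6)
print(state()['time'])
E
```

```text
22.15
```

View pics/side9c.png

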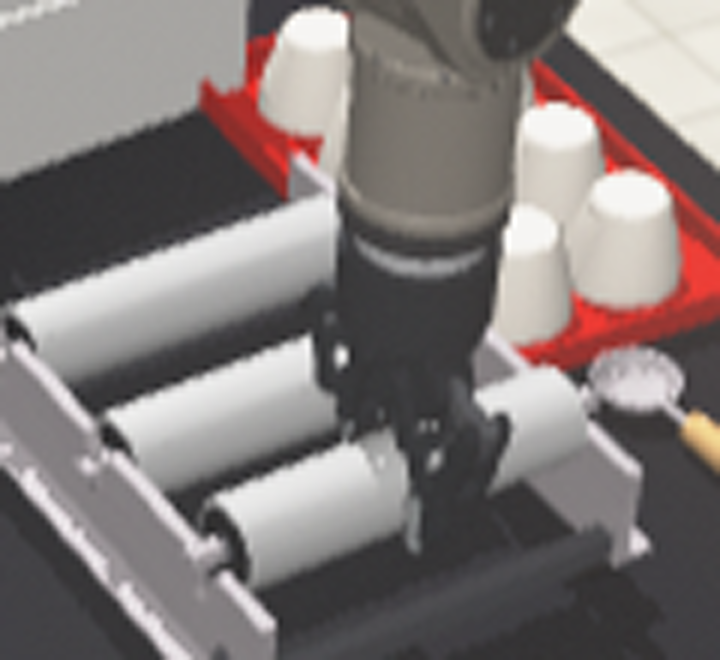

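The roller is lifted level and free, with about 4.4 N of weight on the wrist. Raise it, then refine the tray position from the scene and side views.

play_rows(targets=[[0,0,-3,0,0,0],[0,0,-7,0,0,0],[0,0,-11,0,0,0],[0,0,-13,0,0,0],[0,0,-13,0,0,0]])

```text
time: 22.65
eef_pos: [0.5731, 0.1315, 0.1601]
eef_rot: [[-0.998, -0.063, 0.008], [-0.063, 0.998, 0.002], [-0.008, 0.001, -1.0]]
ft_force: [0.2, 0.2, -4.8]
width: 0.571
```

```bash
python3 - <<'E'
from h import *
snap('side','pics/sideA.png');crop('pics/sideA.png','pics/sideAc.png',310,255,480,384,4.5)
snap('scene','pics/sceneA.png');crop('pics/sceneA.png','pics/sceneAc.png',55,240,175,384,4.1)
E
```

```text
(no output)
```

View pics/sideAc.png

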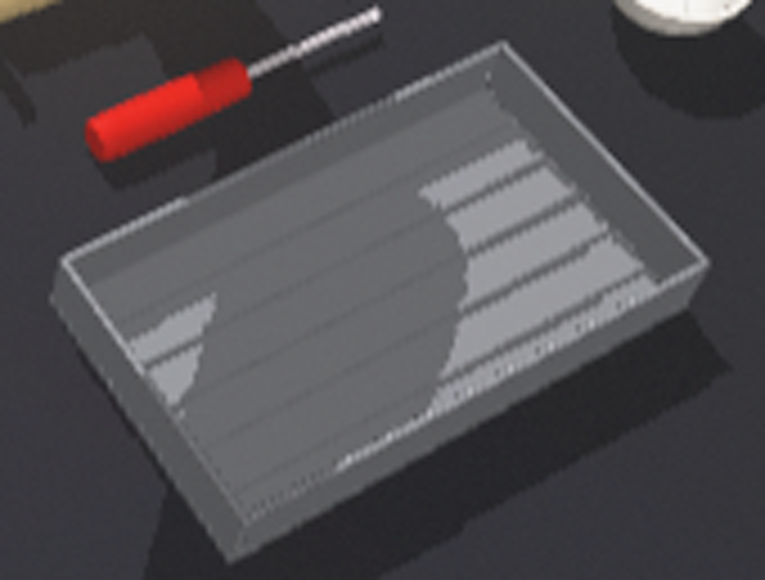

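View pics/sceneAc.png

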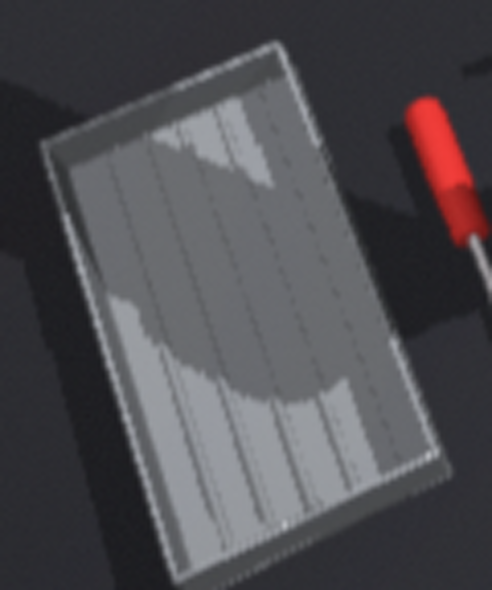

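```bash
python3 - <<'E'
from h import *
for n,o,k,C in (('side',(310,255),4.5,[(65,260),(503,43),(707,262),(240,528)]),('scene',(55,240),4.1,[(278,43),(440,455),(178,582),(43,145)])):
    m=camera_model(n);P=np.array([onz(m,c[0]/k+o[0],c[1]/k+o[1],.045) for c in C])[:,:2]
    print(n,P.round(4).tolist(),P.mean(0).round(4),[np.linalg.norm(P[i]-P[i-1]).round(4) for i in range(4)])
    d=P[1]-P[0]+P[2]-P[3];print(np.degrees(np.arctan2(d[1],d[0])))
E
```

```text
side [[0.3626, -0.31], [0.658, -0.3046], [0.6602, -0.4609], [0.3594, -0.4678]] [ 0.51   -0.3858] [np.float64(0.1579), np.float64(0.2954), np.float64(0.1564), np.float64(0.3009)]
1.1810393987017536
scene [[0.3649, -0.3054], [0.6628, -0.2992], [0.6649, -0.4564], [0.3682, -0.4618]] [ 0.5152 -0.3807] [np.float64(0.1564), np.float64(0.298), np.float64(0.1573), np.float64(0.2967)]
1.1140033186021074
```

```bash
python3 - <<'E'
from h import *
row([.5125,-.383,.160],1.15)
E
```

```text
[9.03, -50.92, -0.37, -0.0008, 0.001, 0.0437]
```

play_rows(targets=[[0.3,-2,0,0,0,0],[1,-6,0,0,0,0.005],[1.8,-10.5,0,0,0,0.01],[2.6,-15,0,0,0,0.014],[3.5,-20,0,0,0,0.018],[4.4,-25,0,0,0,0.022],[5.3,-30,0,0,0,0.026],[6.2,-35,0,0,0,0.03],[7,-39.5,0,0,0,0.035],[7.7,-43.5,0,0,0,0.04]])

```text
time: 23.75
eef_pos: [0.5184, -0.3107, 0.1537]
eef_rot: [[-1.0, -0.022, -0.003], [-0.022, 1.0, -0.0], [0.003, -0.0, -1.0]]
ft_force: [0.8, -0.9, -4.4]
width: 0.574
```

```bash
python3 - <<'E'
from h import *
s=state();print(s['width'])
row([.5125,-.383,.160],1.15)
E
```

```text
0.5742405324201095
[0.74, -7.22, -0.63, -0.0001, -0.0032, 0.0015]
```

play_rows(targets=[[0.5,-4,0,0,-0.003,0],[0.74,-6.5,1,0,-0.003,0],[0.74,-7.2,4,0,-0.003,0],[0.74,-7.2,8,0,-0.003,0],[0.74,-7.2,11,0,-0.003,0],[0.74,-7.2,12.3,0,-0.003,0],[0.74,-7.2,12.3,0,-0.003,0],[0.74,-7.2,12.3,0,-0.003,0]])

```text
time: 24.55
eef_pos: [0.5124, -0.3832, 0.031]
eef_rot: [[-1.0, -0.022, -0.0], [-0.022, 1.0, -0.001], [0.0, -0.001, -1.0]]
ft_force: [0.6, -0.1, -4.4]
width: 0.57
```

```bash
python3 - <<'E'
from h import *
s=state();print(s['width'])
row([.5125,-.383,-.029],1.15)
snap('side','pics/sideB.png');crop('pics/sideB.png','pics/sideBc.png',290,225,490,384,3.8)
m=snap('wrist','pics/wB.png')
E
```

```text
0.5699400569087435
[-0.01, 0.02, 6.0, -0.0005, -0.0001, 0.0016]
```

View pics/sideBc.png

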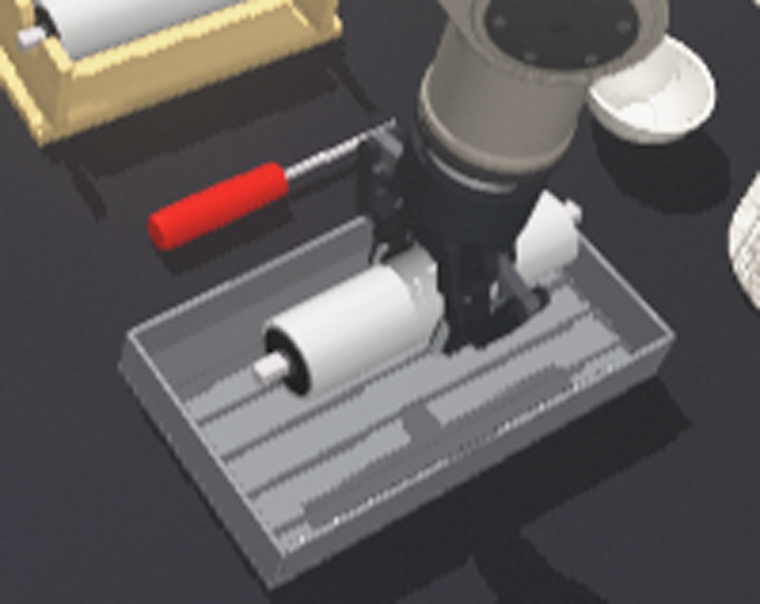

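View pics/wB.png

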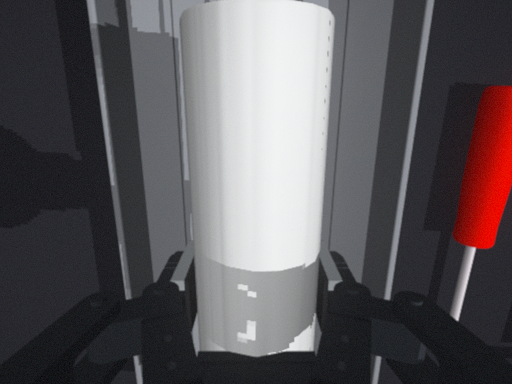

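The roller hangs centred over the tray (wrist view: walls at u≈105 and 415, roller at 258). Lowering it gently.

play_rows(targets=[[0,0,1,0,0,0],[0,0,2.5,0,0,0],[0,0,4,0,0,0],[0,0,5,0,0,0],[0,0,5.4,0,0,0],[0,0,5.4,0,0,0]])

```text
time: 25.25
eef_pos: [0.5128, -0.3834, -0.0228]
eef_rot: [[-1.0, -0.022, 0.001], [-0.022, 1.0, -0.001], [-0.001, -0.001, -1.0]]
ft_force: [-0.0, 0.1, -5.2]
width: 0.574
```

play_rows(targets=[[0,0,0.1,0,0,0],[0,0,0.2,0,0,0],[0,0,0.2,0,0,0]])

```text
time: 25.55
eef_pos: [0.513, -0.3836, -0.0245]
eef_rot: [[-1.0, -0.022, 0.001], [-0.022, 1.0, -0.001], [-0.001, -0.001, -1.0]]
ft_force: [0.1, 0.0, -5.2]
width: 0.57
```

play_rows(targets=[[0,0,0.1,0,0,0],[0,0,0.2,0,0,0],[0,0,0.2,0,0,0]])

```text
time: 25.85
eef_pos: [0.513, -0.3835, -0.0265]
eef_rot: [[-1.0, -0.022, 0.001], [-0.022, 1.0, -0.001], [-0.001, -0.001, -1.0]]
ft_force: [-0.3, 0.1, -4.9]
width: 0.576
```

play_rows(targets=[[0,0,0.1,0,0,0],[0,0,0.15,0,0,0],[0,0,0.15,0,0,0]])

```text
time: 26.15
eef_pos: [0.5129, -0.3835, -0.0281]
eef_rot: [[-1.0, -0.022, 0.001], [-0.022, 1.0, -0.001], [-0.001, -0.001, -1.0]]
ft_force: [0.2, -0.1, -5.3]
width: 0.575
```

play_rows(targets=[[0,0,0.1,0,0,0],[0,0,0.1,0,0,0]])

```text
time: 26.35
eef_pos: [0.513, -0.3836, -0.0289]
eef_rot: [[-1.0, -0.022, 0.001], [-0.022, 1.0, -0.001], [-0.001, -0.001, -1.0]]
ft_force: [-0.4, 0.8, -2.8]
width: 0.573
```

play_rows(targets=[[0,0,0.08,0,0,0],[0,0,0.08,0,0,0]])

```text
time: 26.55
eef_pos: [0.513, -0.3836, -0.029]
eef_rot: [[-1.0, -0.021, 0.001], [-0.021, 1.0, -0.001], [-0.001, -0.001, -1.0]]
ft_force: [-3.4, 2.5, 4.6]
width: 0.577
```

It is resting on the ribs (upward force appeared at TCP z −0.029, as predicted). Releasing.

play_rows(targets=[[0,0,-0.05,0,0,0],[0,0,-0.05,0,0,0],[0,0,-0.05,0,0,0],[0,0,-0.05,0,0,0]], fingers=0.85)

```text
time: 26.95
eef_pos: [0.5133, -0.3838, -0.0284]
eef_rot: [[-1.0, -0.022, 0.002], [-0.022, 1.0, -0.001], [-0.002, -0.001, -1.0]]
ft_force: [-0.6, 0.7, 0.4]
width: 0.848
```

play_rows(targets=[[0,0,-2,0,0,0],[0,0,-5,0,0,0],[0,0,-9,0,0,0],[0,0,-13,0,0,0],[0,0,-17,0,0,0],[0,0,-19,0,0,0]])

```text
time: 27.55
eef_pos: [0.5143, -0.3848, 0.1657]
eef_rot: [[-1.0, -0.021, 0.006], [-0.021, 1.0, -0.004], [-0.006, -0.004, -1.0]]
ft_force: [-0.3, -0.6, 0.2]
width: 0.85
```

```bash
python3 - <<'E'
from h import *
snap('side','pics/sideC.png');crop('pics/sideC.png','pics/sideCc.png',290,205,490,384,3.3)
row([.50,-.15,.26],-3.5)
E
```

```text
[0.96, 23.54, -9.35, -0.0053, 0.0093, 0.0822]
```

View pics/sideCc.png

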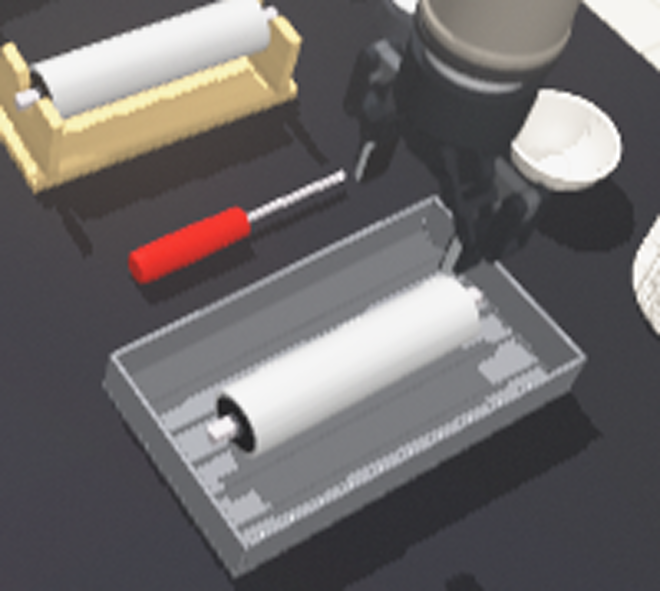

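The worn roller lies centred in the tray. Next, look at the carrier from above.

play_rows(targets=[[0.2,3,-3,0,0,0],[0.4,8,-6,0,0.005,0.02],[0.6,13,-9.3,0,0.009,0.04],[0.8,18,-9.3,0,0.009,0.06],[0.96,22,-9.3,0,0.009,0.08],[0.96,23.5,-9.3,0,0.009,0.08],[0.96,23.5,-9.3,0,0.009,0.08],[0.96,23.5,-9.3,0,0.009,0.08]], fingers=1)

```text
time: 28.4
eef_pos: [0.4999, -0.1507, 0.2594]
eef_rot: [[-0.998, 0.058, 0.0], [0.058, 0.998, -0.006], [-0.001, -0.006, -1.0]]
ft_force: [-1.0, -0.1, 0.6]
width: 1.0
```

```bash
python3 - <<'E'
from h import *
s=state();print(s['eef_pos'],abs(s['qvel']).max())
m=snap('wrist','pics/wD.png');np.save('wD.npy',m,allow_pickle=True)
E
```

```text
[ 0.49991409 -0.15066037  0.25942523] 1.6376534547416972
```

View pics/wD.png

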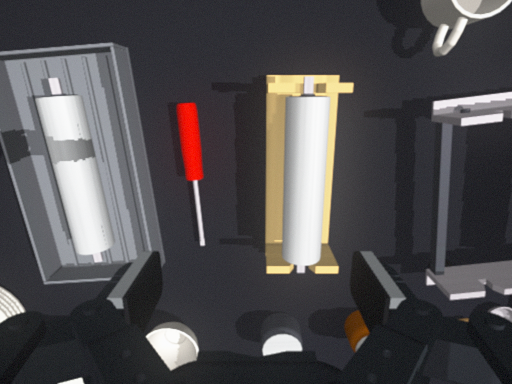

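```bash
python3 - <<'E'
from h import *
m=np.load('wD.npy',allow_pickle=True).item()
im=cv2.imread('pics/wD.png')
c,w,A,B,wd,ang=tubeplane(im,m,(307,100),(302,262),20);print(A,B,wd,.025/np.sin(ang/2))
L=planeline(c,w,.06);print(L(.44),L(.64),np.degrees(np.arctan2(L(.64)-L(.44),.2)))
for z in (.085,):
  P=onz(m,307.5,96.5,z);Q=onz(m,301.5,265,z);print(P,Q,(P+Q)/2,np.linalg.norm(P-Q))
crop('pics/wD.png','pics/wDc.png',255,70,365,280,3.5)
E
```

```text
[318.73528618 100.38027226] [306.21644143 262.13054765] 37.47289115048527 0.4232078841730469
-0.07740513096446751 -0.09368628252058533 -4.653944050104811
[ 0.43050634 -0.09309789  0.085     ] [ 0.62893288 -0.10259898  0.085     ] [ 0.52971961 -0.09784843  0.085     ] 0.19865387551454206
```

View pics/wDc.png

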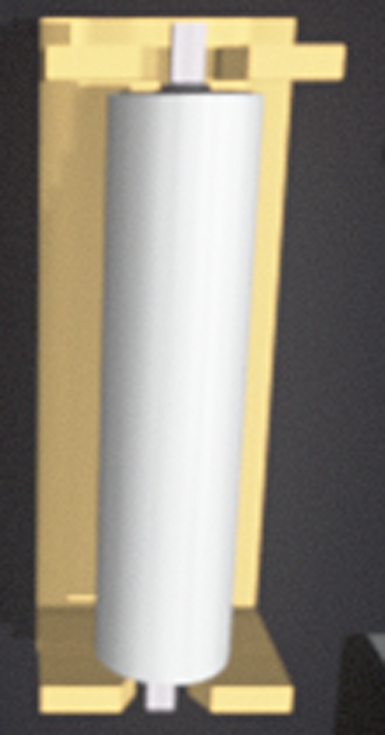

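```bash
python3 - <<'E'
from h import *
m=np.load('wD.npy',allow_pickle=True).item()
def f(l,r,y):
    p=[]
    for x in(l,r): p.append(ray(m,255+x/3.5,70+y/3.5))
    d=p[0][1]+p[1][1];c=p[0][0];return c+d*(.06-c[2])/d[2]
A=f(108,263,120);B=f(97,232,640);print(A,B,np.degrees(np.arctan2(B[1]-A[1],B[0]-A[0])))
k=(B[1]-A[1])/(B[0]-A[0]);print('y at .5297',A[1]+k*(.5297-A[0]))
# base/side checks: scene + side views from fresh images
row([.5297,A[1]+k*(.5297-A[0]),.09],np.degrees(np.arctan(k)))
E
```

```text
[ 0.43934288 -0.08922406  0.06      ] [ 0.62553247 -0.09888361  0.06      ] -2.9698524944020264
y at .5297 -0.09391180187736084
[-2.63, 6.04, 16.91, -0.0059, 0.0004, -0.0085]
```

play_rows(targets=[[-0.5,1.5,3,-0.006,0,-0.008],[-1.5,4,7,-0.006,0,-0.008],[-2.63,6,11,-0.006,0,-0.008],[-2.63,6.04,15,-0.006,0,-0.008],[-2.63,6.04,16.9,-0.006,0,-0.008],[-2.63,6.04,16.9,-0.006,0,-0.008],[-2.63,6.04,16.9,-0.006,0,-0.008]])

```text
time: 29.15
eef_pos: [0.53, -0.0956, 0.0903]
eef_rot: [[-0.999, 0.055, 0.0], [0.055, 0.999, -0.001], [-0.0, -0.001, -1.0]]
ft_force: [0.2, 0.6, 0.8]
width: 0.998
```

```bash
python3 - <<'E'
from h import *
s=state();print(s['eef_pos'])
m=snap('wrist','pics/wE.png');np.save('wE.npy',m,allow_pickle=True)
crop('pics/wE.png','pics/wEc.png',150,0,400,384,2)
E
```

```text
[ 0.5299694  -0.09564375  0.09030463]
```

View pics/wE.png

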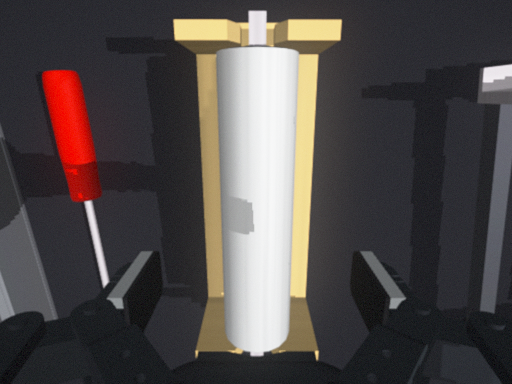

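```bash
python3 - <<'E'
from h import *
m=np.load('wE.npy',allow_pickle=True).item()
P=onz(m,258,51,.085);Q=onz(m,257.5,347,.085);print(P,Q,(P+Q)/2,np.linalg.norm(P-Q))
# grasped worn roller check: wB at grasp: end visible?
row([.530,-.094,-.0015],-3.1)
E
```

```text
[ 0.43338966 -0.08905844  0.085     ] [ 0.62532241 -0.09939809  0.085     ] [ 0.52935604 -0.09422826  0.085     ] 0.19221104990898888
[0.1, 0.14, 9.26, -0.0005, 0.0022, -0.0002]
```

Roller is centred between the pads to about 1.5 mm (u≈258 against 255). Descend and grip.

play_rows(targets=[[0.02,0.14,1,0,0,0],[0.04,0.14,3,0,0,0],[0.06,0.14,5,0,0.002,0],[0.08,0.14,7,0,0.002,0],[0.08,0.14,8.4,0,0.002,0],[0.08,0.14,9,0,0.002,0],[0.08,0.14,9.1,0,0.002,0],[0.08,0.14,9.1,0,0.002,0]])

```text
time: 30.0
eef_pos: [0.5307, -0.0941, 0.0007]
eef_rot: [[-0.999, 0.054, 0.001], [0.054, 0.999, -0.001], [-0.001, -0.001, -1.0]]
ft_force: [-0.1, 0.4, 0.6]
width: 1.0
```

play_rows(targets=[[0,0,0,0,0,0],[0,0,0,0,0,0],[0,0,0,0,0,0],[0,0,0,0,0,0],[0,0,0,0,0,0]], fingers=0, force=40)

```text
time: 30.5
eef_pos: [0.5313, -0.0942, 0.0014]
eef_rot: [[-0.999, 0.055, 0.002], [0.055, 0.999, -0.001], [-0.002, -0.0, -1.0]]
ft_force: [-1.8, 0.1, 5.2]
width: 0.573
```

play_rows(targets=[[0,0,-0.3,0,0,0],[0,0,-0.8,0,0,0],[0,0,-1.5,0,0,0],[0,0,-3,0,0,0],[0,0,-6,0,0,0],[0,0,-10,0,0,0],[0,0,-13,0,0,0],[0,0,-14,0,0,0],[0,0,-14,0,0,0]])

```text
time: 31.4
eef_pos: [0.5317, -0.0941, 0.1426]
eef_rot: [[-0.998, 0.055, 0.005], [0.055, 0.999, -0.0], [-0.005, -0.0, -1.0]]
ft_force: [0.8, 0.4, -5.0]
width: 0.572
```

```bash
python3 - <<'E'
from h import *
s=state();print(s['eef_pos'],s['ft_force'],s['width'],s['wrist_torque'])
m=snap('wrist','pics/wF.png');np.save('wF.npy',m,allow_pickle=True)
snap('side','pics/sideF.png');crop('pics/sideF.png','pics/sideFc.png',270,120,420,260,4)
E
```

```text
[ 0.53169924 -0.09414106  0.14259038] [ 0.82520882  0.36980873 -4.97825656] 0.5718634893016068 [-0.04836772 -0.02695293 -0.02760429]
```

View pics/wF.png

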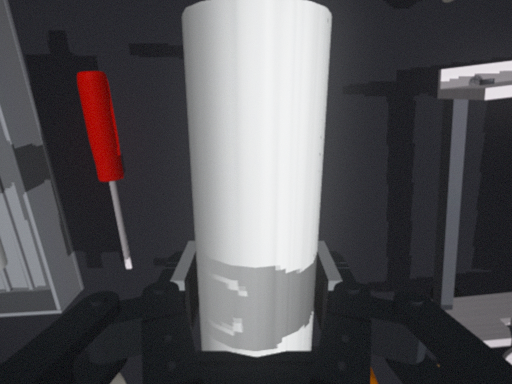

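View pics/sideFc.png

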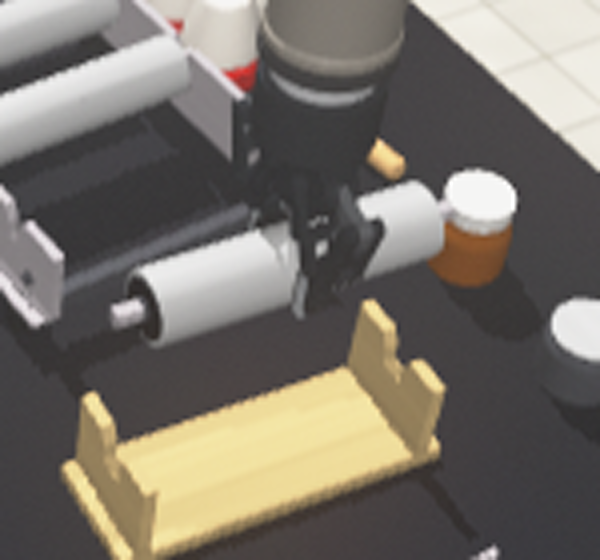

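```bash
python3 - <<'E'
from h import *
for f in('wB','wF'):
    g=cv2.imread(f'pics/{f}.png',0).astype(int)
    print(f,g[0:22,256].tolist())
    for v in (40,120,200):
        r=g[v];d=np.diff(r); print(v,150+np.argmax(d[150:230]),290+np.argmin(d[290:345]))
E
```

```text
wB [224, 227, 227, 226, 226, 227, 228, 226, 228, 227, 227, 225, 226, 226, 226, 226, 226, 228, 227, 227, 227, 228]
40 177 332
120 181 327
200 184 322
wF [231, 230, 232, 231, 231, 230, 232, 231, 232, 231, 233, 230, 233, 232, 231, 232, 234, 231, 231, 234, 232, 231]
40 182 330
120 187 325
200 192 320
```

```bash
python3 - <<'E'
from h import *
crop('pics/w1.png','pics/w1d.png',290,235,400,290,7)
crop('pics/w1.png','pics/w1e.png',120,95,230,150,7)
crop('pics/w7.png','pics/w7a.png',170,0,330,80,4.8)
crop('pics/w7.png','pics/w7b.png',170,290,370,370,3.9)
E
```

```text
(no output)
```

View pics/w1d.png

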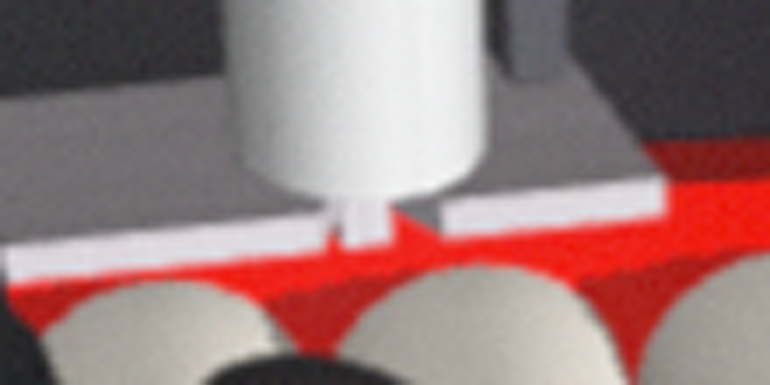

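View pics/w1e.png

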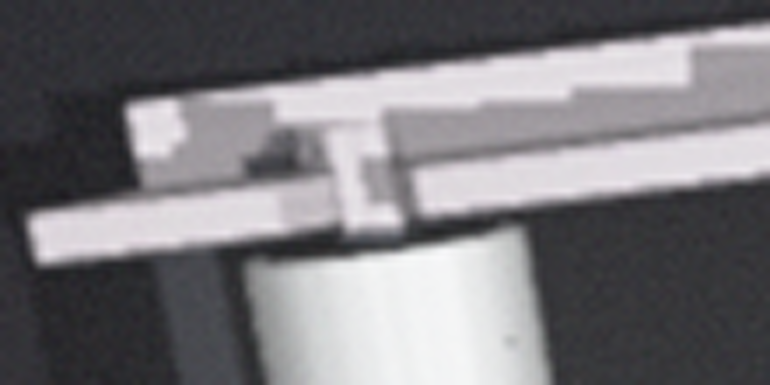

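View pics/w7a.png

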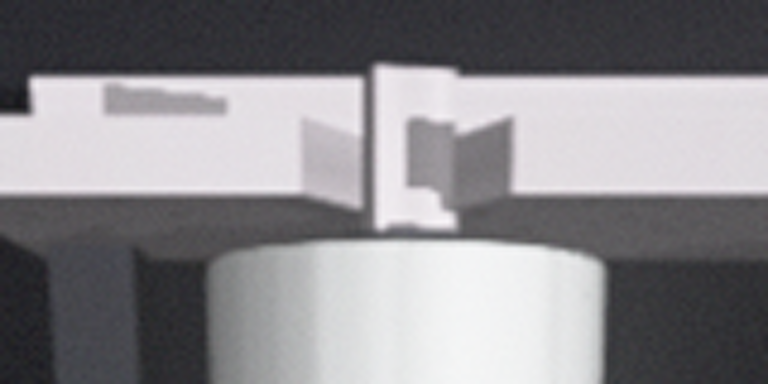

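View pics/w7b.png

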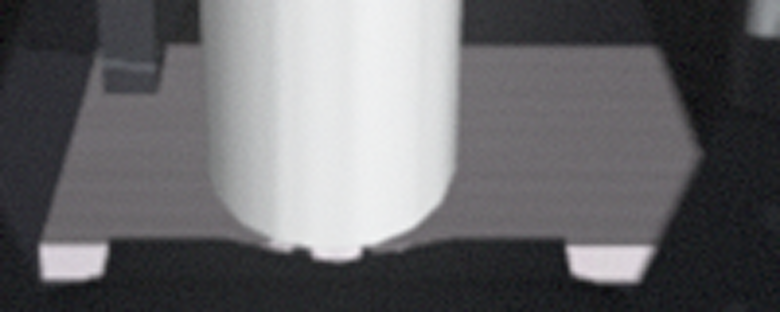

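```bash
python3 - <<'E'
from h import *
m=np.load('w7.npy',allow_pickle=True).item()
ex=np.array([np.cos(np.radians(3.6)),np.sin(np.radians(3.6)),0]);ey=np.array([-ex[1],ex[0],0])
z=.0865
for n,u,v in [('-x inner edge',170+100/4.8,193/4.8),('-x inner edge R',170+650/4.8,193/4.8),('+x inner L',170+70/3.9,290+243/3.9),('+x inner R',170+610/3.9,290+244/3.9),
  ('slotL top outer',170+302/4.8,118/4.8),('slotR top outer',170+513/4.8,118/4.8)]:
    P=onz(m,u,v,z);print(n,P.round(4),'tx',(P@ex).round(4),'ty',(P@ey).round(4))
for n,u,v in [('rim -x',255,240/4.8),('rim +x',255,290+243/3.9)]:
    P=onz(m,u,v,.0935);print(n,P.round(4),'tx',(P@ex).round(4))
m1=np.load('w1.npy',allow_pickle=True).item()
for n,u,v in [('w1 -x inner',120+150/7,95+253/7),('w1 -x R',120+700/7,95+185/7),('w1 +x L',290+100/7,235+243/7),('w1 +x R',290+560/7,235+194/7)]:
    P=onz(m1,u,v,z);print(n,P.round(4),'tx',(P@ex).round(4))
for c in [(.570,.1308),(.569,.131)]: print(np.r_[c,0]@ex,np.r_[c,0]@ey)
E
```

```text
-x inner edge [0.4687 0.09   0.0865] tx 0.4734 ty 0.0604
-x inner edge R [0.4647 0.1527 0.0865] tx 0.4734 ty 0.1232
+x inner L [0.6793 0.0891 0.0865] tx 0.6835 ty 0.0463
+x inner R [0.6727 0.1909 0.0865] tx 0.6833 ty 0.1483
slotL top outer [0.4595 0.1127 0.0865] tx 0.4657 ty 0.0836
slotR top outer [0.458  0.1364 0.0865] tx 0.4657 ty 0.1074
rim -x [0.4722 0.1255 0.0935] tx 0.4792
rim +x [0.6694 0.1381 0.0935] tx 0.6768
w1 -x inner [0.4698 0.0896 0.0865] tx 0.4745
w1 -x R [0.4636 0.1852 0.0865] tx 0.4743
w1 +x L [0.6689 0.2836 0.0865] tx 0.6854
w1 +x R [0.6629 0.3732 0.0865] tx 0.685
0.5770882351585489 0.0947512999467093
0.5761027665340265 0.09501369581192426
```

Edges from the wrist views give a 0.2100 m rail gap, which confirms height, scale and the 3.6° yaw. The slot centre is at about (0.5716, 0.131). Carrying the new roller over.

```bash
python3 - <<'E'
from h import *
row([.573,.1308,.120],3.6)
E
```

```text
[-3.1, 22.67, 1.99, -0.0003, -0.0001, -0.1173]
```

play_rows(targets=[[-0.3,2,0,0,0,-0.01],[-0.9,6,0,0,0,-0.03],[-1.5,10.5,0,0,0,-0.055],[-2.1,15,0,0,0,-0.08],[-2.7,19,0,0,0,-0.1],[-3,21.5,0.8,0,0,-0.112],[-3.1,22.6,1.6,0,0,-0.117],[-3.1,22.67,2,0,0,-0.117],[-3.1,22.67,2,0,0,-0.117],[-3.1,22.67,2,0,0,-0.117]])

```text
time: 32.5
eef_pos: [0.5728, 0.1279, 0.1195]
eef_rot: [[-0.998, -0.059, -0.001], [-0.059, 0.998, -0.002], [0.001, -0.002, -1.0]]
ft_force: [0.1, -0.0, -4.6]
width: 0.573
```

```bash
python3 - <<'E'
from h import *
s=state();print(s['width'],s['eef_rot'].tolist())
row([.573,.1308,.042],3.6)
E
```

```text
0.5727515547401504 [[-0.9982584545127504, -0.05898427715729929, -0.0009555323366285035], [-0.058982375641341574, 0.9982571988104942, -0.0019090276921018593], [0.001066469652227556, -0.0018493434663231763, -0.999997721283016]]
[-0.04, 0.3, 7.75, -0.0018, -0.0011, -0.0038]
```

play_rows(targets=[[0,0.3,1.5,-0.002,-0.001,-0.004],[0,0.3,3.5,-0.002,-0.001,-0.004],[0,0.3,5.5,-0.002,-0.001,-0.004],[0,0.3,7,-0.002,-0.001,-0.004],[0,0.3,7.7,-0.002,-0.001,-0.004],[0,0.3,7.7,-0.002,-0.001,-0.004],[0,0.3,7.7,-0.002,-0.001,-0.004]])

```text
time: 33.2
eef_pos: [0.5732, 0.1306, 0.0432]
eef_rot: [[-0.998, -0.063, 0.001], [-0.063, 0.998, 0.0], [-0.001, 0.0, -1.0]]
ft_force: [-0.2, 0.2, -3.1]
width: 0.57
```

```bash
python3 - <<'E'
from h import *
s=state();print(s['eef_pos'],s['ft_force'])
row([.573,.1308,.025],3.6)
snap('side','pics/sideG.png');crop('pics/sideG.png','pics/sideGc.png',250,100,360,200,6.5)
snap('scene','pics/sceneG.png');crop('pics/sceneG.png','pics/sceneGc.png',260,190,350,300,5.4)
m=snap('wrist','pics/wG.png')
E
```

```text
[0.57324853 0.1305566  0.04322453] [-0.16386785  0.16717033 -3.09172069]
[0.03, 0.03, 1.82, 0.0003, 0.001, -0.0003]
```

View pics/sideGc.png

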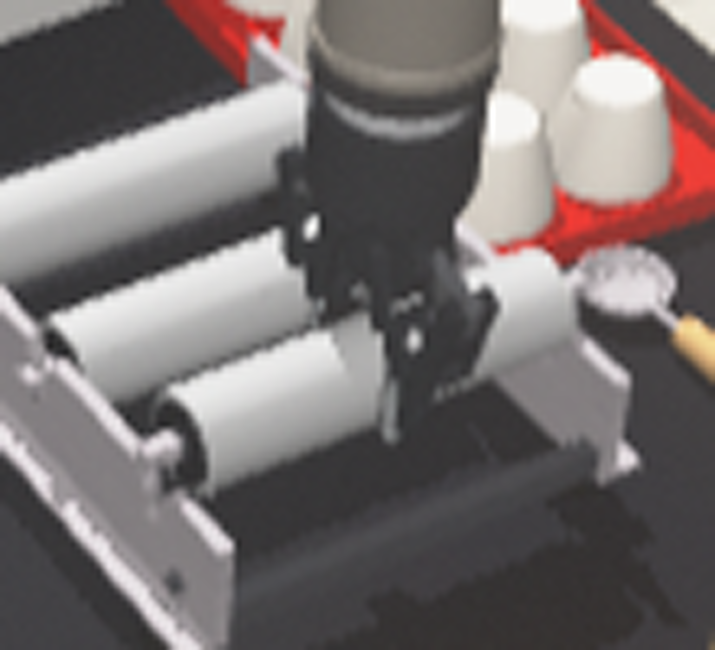

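View pics/sceneGc.png

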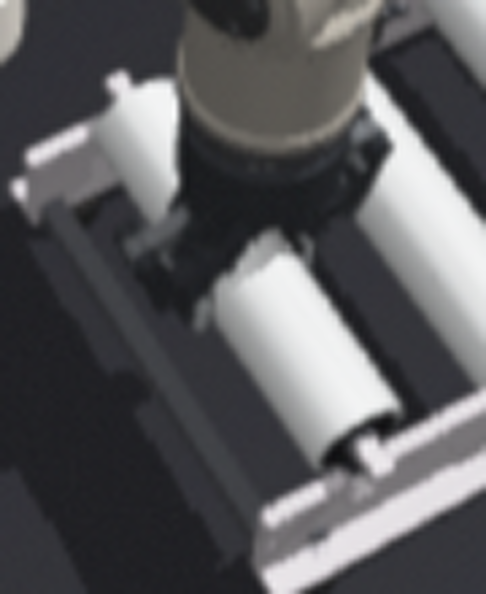

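View pics/wG.png

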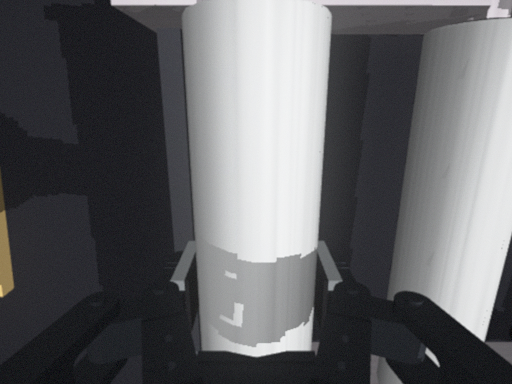

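The axle ends sit right above the slots (side crop 160,445; scene crop 375,455). Lowering slowly while watching the force.

play_rows(targets=[[0.03,0.03,0.3,0,0,0],[0.03,0.03,0.6,0,0,0],[0.03,0.03,0.8,0,0,0],[0.03,0.03,0.8,0,0,0]])

```text
time: 33.75
eef_pos: [0.5727, 0.1312, 0.035]
eef_rot: [[-0.998, -0.063, 0.001], [-0.063, 0.998, 0.0], [-0.001, 0.0, -1.0]]
ft_force: [-1.2, -0.4, -5.0]
width: 0.575
```

play_rows(targets=[[0,0,0.2,0,0,0],[0,0,0.4,0,0,0],[0,0,0.5,0,0,0],[0,0,0.5,0,0,0]])

```text
time: 34.15
eef_pos: [0.5725, 0.1311, 0.0298]
eef_rot: [[-0.998, -0.063, 0.0], [-0.063, 0.998, 0.0], [-0.0, 0.0, -1.0]]
ft_force: [-0.8, -0.3, -5.3]
width: 0.571
```

play_rows(targets=[[0,0,0.15,0,0,0],[0,0,0.3,0,0,0],[0,0,0.3,0,0,0]])

```text
time: 34.45
eef_pos: [0.5723, 0.131, 0.0266]
eef_rot: [[-0.998, -0.063, 0.0], [-0.063, 0.998, 0.0], [-0.0, 0.0, -1.0]]
ft_force: [-0.4, 0.1, -4.8]
width: 0.577
```

play_rows(targets=[[0,0,0.15,0,0,0],[0,0,0.25,0,0,0],[0,0,0.25,0,0,0]])

```text
time: 34.75
eef_pos: [0.5722, 0.1311, 0.0239]
eef_rot: [[-0.998, -0.063, -0.0], [-0.063, 0.998, 0.0], [0.0, 0.0, -1.0]]
ft_force: [-0.2, -0.8, -5.0]
width: 0.571
```

play_rows(targets=[[0,0,0.1,0,0,0],[0,0,0.2,0,0,0],[0,0,0.2,0,0,0]])

```text
time: 35.05
eef_pos: [0.5721, 0.131, 0.0217]
eef_rot: [[-0.998, -0.063, -0.001], [-0.063, 0.998, -0.0], [0.001, -0.0, -1.0]]
ft_force: [-0.3, -0.3, -4.4]
width: 0.57
```

play_rows(targets=[[0,0,0.1,0,0,0],[0,0,0.2,0,0,0],[0,0,0.2,0,0,0]])

```text
time: 35.35
eef_pos: [0.5719, 0.1309, 0.0195]
eef_rot: [[-0.998, -0.063, -0.001], [-0.063, 0.998, -0.0], [0.001, -0.0, -1.0]]
ft_force: [0.2, -0.5, -4.5]
width: 0.575
```

play_rows(targets=[[0,0,0.1,0,0,0],[0,0,0.2,0,0,0],[0,0,0.2,0,0,0]])

```text
time: 35.65
eef_pos: [0.5718, 0.1309, 0.0174]
eef_rot: [[-0.998, -0.063, -0.001], [-0.063, 0.998, -0.0], [0.001, -0.0, -1.0]]
ft_force: [-0.4, 0.3, -4.8]
width: 0.573
```

play_rows(targets=[[0,0,0.1,0,0,0],[0,0,0.2,0,0,0],[0,0,0.2,0,0,0]])

```text
time: 35.95
eef_pos: [0.5716, 0.1309, 0.0152]
eef_rot: [[-0.998, -0.063, -0.001], [-0.063, 0.998, -0.0], [0.001, -0.0, -1.0]]
ft_force: [-0.5, -0.6, -4.0]
width: 0.569
```

play_rows(targets=[[0,0,0.1,0,0,0],[0,0,0.2,0,0,0],[0,0,0.2,0,0,0]])

```text
time: 36.25
eef_pos: [0.5715, 0.1308, 0.013]
eef_rot: [[-0.998, -0.063, -0.002], [-0.063, 0.998, -0.0], [0.002, -0.0, -1.0]]
ft_force: [-0.6, 0.2, -4.9]
width: 0.574
```

play_rows(targets=[[0,0,0.1,0,0,0],[0,0,0.15,0,0,0],[0,0,0.15,0,0,0]])

```text
time: 36.55
eef_pos: [0.5714, 0.1308, 0.0114]
eef_rot: [[-0.998, -0.063, -0.002], [-0.063, 0.998, -0.0], [0.002, -0.0, -1.0]]
ft_force: [-0.0, 0.9, -4.9]
width: 0.572
```

play_rows(targets=[[0,0,0.1,0,0,0],[0,0,0.1,0,0,0]])

```text
time: 36.75
eef_pos: [0.5716, 0.1308, 0.0106]
eef_rot: [[-0.998, -0.063, -0.002], [-0.063, 0.998, -0.0], [0.002, -0.0, -1.0]]
ft_force: [-0.9, -0.1, -2.5]
width: 0.575
```

play_rows(targets=[[0,0,0.1,0,0,0],[0,0,0.1,0,0,0]])

```text
time: 36.95
eef_pos: [0.5716, 0.1309, 0.0104]
eef_rot: [[-0.998, -0.063, -0.002], [-0.063, 0.998, -0.0], [0.002, -0.0, -1.0]]
ft_force: [-3.2, -0.8, 4.3]
width: 0.571
```

Bottomed at TCP z = 0.0105, exactly the predicted seat height, with under 10 N. Release and lift clear.

play_rows(targets=[[0,0,0.02,0,0,0],[0,0,0.02,0,0,0],[0,0,0,0,0,0],[0,0,0,0,0,0]], fingers=0.9)

```text
time: 37.35
eef_pos: [0.5719, 0.131, 0.0105]
eef_rot: [[-0.998, -0.063, -0.001], [-0.063, 0.998, -0.0], [0.001, 0.0, -1.0]]
ft_force: [0.5, -0.4, -0.1]
width: 0.899
```

play_rows(targets=[[0,0,-1,0,0,0],[0,0,-3,0,0,0],[0,0,-6,0,0,0],[0,0,-10,0,0,0],[0,0,-14,0,0,0],[0,0,-18,0,0,0],[0,0,-22,0,0,0],[0,0,-23,0,0,0]])

```text
time: 38.15
eef_pos: [0.5747, 0.1315, 0.2465]
eef_rot: [[-0.998, -0.063, 0.007], [-0.063, 0.998, 0.003], [-0.007, 0.003, -1.0]]
ft_force: [0.2, -0.2, 0.7]
width: 0.899
```

```bash
python3 - <<'E'
from h import *
row([.50,.20,.26],3.6)
E
```

```text
[7.02, 7.31, -1.38, 0.0025, 0.0074, -0.0002]
```

play_rows(targets=[[3.5,3.5,-1,0.002,0.007,0],[7,7.3,-1.4,0.002,0.007,0],[7,7.3,-1.4,0.002,0.007,0],[7,7.3,-1.4,0.002,0.007,0],[7,7.3,-1.4,0.002,0.007,0]])

```text
time: 38.65
eef_pos: [0.5007, 0.1988, 0.2601]
eef_rot: [[-0.998, -0.061, 0.0], [-0.061, 0.998, -0.0], [-0.0, -0.0, -1.0]]
ft_force: [0.0, 0.5, -0.7]
width: 0.897
```

```bash
python3 - <<'E'
from h import *
m=snap('wrist','pics/wH.png');np.save('wH.npy',m,allow_pickle=True)
snap('side','pics/sideH.png');crop('pics/sideH.png','pics/sideHc.png',215,95,360,205,5.4)
snap('scene','pics/sceneH.png')
im=cv2.imread('pics/sideH.png');ms=camera_model('side')
P={}
for n,a,b in (('r0',(276,176),(335,152)),('r1',(257,156),(316,134)),('r2',(245,137),(299,117))):
    for fn in ('pics/side0.png','pics/sideH.png'):
        c,w,A,B,wd,_=tubeplane(cv2.imread(fn),ms,a,b,9);print(n,fn,A.round(2),B.round(2),wd.round(1))
E
```

```text
r0 pics/side0.png [275.99 175.98] [334.92 151.8 ] 17.1
r0 pics/sideH.png [276.03 176.07] [334.9  151.75] 16.9
r1 pics/side0.png [257.27 156.72] [316.03 134.08] 16.1
r1 pics/sideH.png [257.25 156.66] [316.02 134.05] 16.1
r2 pics/side0.png [245.05 137.13] [299.16 117.44] 15.6
r2 pics/sideH.png [245.04 137.1 ] [299.16 117.42] 15.4
```

View pics/wH.png

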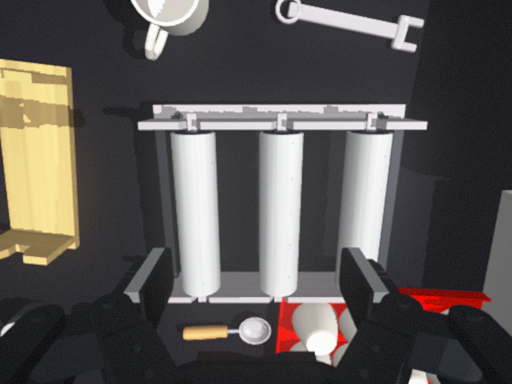

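View pics/sideHc.png

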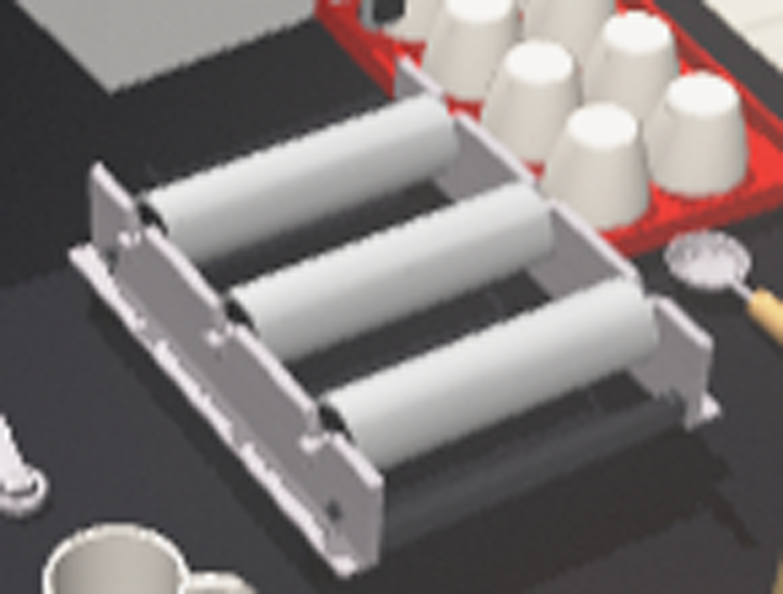

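View pics/sceneH.png

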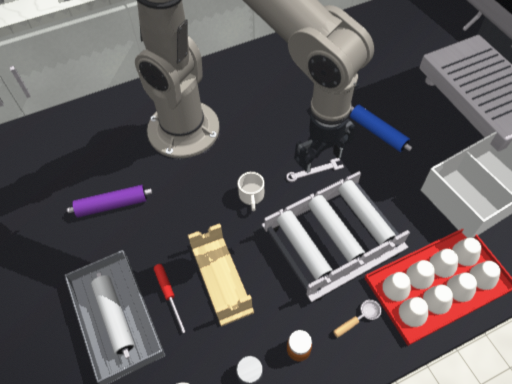

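In the side view, all three seated tubes match their starting image positions to within 0.1 px. The worn roller lies in the tray, and nothing else has moved. Handing in.

```bash
python3 - <<'E'
from plant import *
print(finish_job())
E
```

```text
the job is handed in; nothing more can be done
None
```

The worn roller is out and lying in the grey tray. The new roller is seated in its slots, and the job is handed in at about 39 s of the 72 s limit.

- **Spinning the rollers:** I stroked each one once with a fingertip, about 21–28 mm at the rim (0.8–1.1 rad). The middle and +y rollers turned freely, with about 1 N or less of sideways force. The −y roller dragged steadily at about 4 N under a 12 N press, so it was the worn one. The middle roller may have turned back by about 1 mm as the finger came down, before its stroke.
- **Moving the rollers:** The worn roller was lifted out level and set down on the tray ribs; the vertical reading there was about 5 N when I released it. The new roller went in without catching. It bottomed at the predicted height, and the reading then was about 4 N.
- **Last checks:** In the side view, all three tubes in the track match their starting image positions to within 0.1 px, so the new roller is fully home and the two good ones have not moved. By eye in the final scene picture, the worn roller lies flat in the tray, nothing else on the counter has moved, and the gripper is open and clear.
- **Disagreement:** The real fingertip ends about 40 mm short of the reported TCP (41.5 mm from the pictures, about 39 mm from where it touched the first roller). I used the measured position for all contacts. I didn't spin the new roller after seating it.

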